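# Time the pulley and copy its crank angle to the follower levers

### The arm

A 7-joint arm with a two-finger parallel gripper is mounted at the origin on a cart in front of the work surface, level with it; the furniture and walls round the work are solid. World frame = base frame: x ahead of the robot, y to its left, z up, the work surface at z = 0. Lengths are in mm, angles in rad, forces in N, time in s.
With the tool pointing down it reaches from about 400 to 900 mm from the base axis. Payload 5.6 kg.
Tool frame: the origin (TCP) lies midway between the tips of the shut fingers; the grasp point (between the pads) lies 19 mm behind it; z points along the fingers, y is the line along which they close (so a half turn about z gives the same grasp; the last joint's range is limited). The gripper opens to 92 mm and grips with 3 to 60 N. Pads are 20 mm wide; open, the fingers measure 128 mm over their backs; the gripper's body (75 mm by 189 mm) begins 69 mm behind the grasp point.
Start: joints at [1.089, 0.468, -0.012, 1.603, 0.006, 1.071, -0.056], TCP at [276.115, -588.448, 178.792] pointing down, gripper open.
Joint ranges: [-2.53, 2.53], [-0.31, 2.02], [-1.57, 1.55], [0.28, 2.44], [-1.29, 4.43], [0.15, 1.84], [-2.92, 2.92]. Speed limits (rad/s): [2.57, 2.57, 3.14, 3.14, 3.14, 3.14, 3.14].

### API

Orientations are given as a rotation vector (axis times angle).
In Python, from cell import robot, grip, kin, viewer gives the robot as it stands. Calls block until the motion is done:
- robot.movep(position, orientation): joint-space move of the TCP to a pose.
- robot.servo_line(position, feed=150, rotation=None): straight line of the TCP; rotation=None keeps the orientation; feed is the mean speed in mm/s.
- robot.goto_joints(angles): joint-space move.
- grip(opening, newtons=None): opening from 0.0 (shut) to 1.0 (fully open); newtons is the grip in N (None keeps the last); returns when the fingers have stopped.
- robot.hold(seconds).
- kin.ik(position, orientation): joint angles nearest the present ones, or None.
- robot.observe(): the state.
- viewer.read_camera(name): name is "side" or "top" or "wrist"; returns the picture (420x560x3 uint8, red, green, blue); there is no depth.
- viewer.camera_info(name): a dict with "camera_matrix" (3x3 intrinsics, pixels), "k1" (the pictures are not rectified: a ray, as slopes to the right and down, at radius r is drawn at 1 + k1 r^2 times it, then the intrinsics apply), "R" (3x3) and "t" (3): a world point X has camera coordinates R X + t. Camera axes: x right, y down, z forward; pixel columns grow to the right and rows downward; lengths in mm; the calibration is good to about 2 mm. A picture is of the moment at which its call begins: read the wrist's pose just before it. camera_info takes no time and is no camera call; for the wrist camera it gives the pose at the moment of the call.
A pose or a line that the arm cannot do raises robot.IKError and nothing moves.
- robot.job_done(): hands the job in; it is judged then, once.
Trained networks look in the newest picture that a camera, given by its name, has taken for a name from the list of things; names that differ only in an ending like _2 or _b are one class to them, and where a whole thing is asked for, a point or a joint stands for the part that bears it (a point fixed in the world has none). Each returns a list of dicts, best first, with "confidence" (0 to 1); they miss things now and then, are a little off and sometimes report something else, mostly with a low value. They report only what shows in the picture. A call takes as long as a camera call.
- viewer.silhouettes(name, camera): "mask" (420x560 bool, what is visible of it).
- viewer.pinpoint(name, camera): "at" ([x, y, z] in mm, in the coordinates of the camera as it stood for that picture, good to about 4 mm: a listed point, or the origin of a listed thing).
The state is a dict: "t": time; "joints": joint angles; "joint_velocities": joint speeds; "joint_torque": joint torques, N m; "tcp_pos": TCP position; "tcp_rot": TCP orientation; "contact_force": force on the tool from outside, world axes, zero at the start; "wrist_torque": the same for the moment, N m; "grip_width": opening from 0.0 (shut) to 1.0 (fully open); "grip_force": force on a finger pad.
Only numpy, scipy, OpenCV 4.12 (cv2) and the standard library are available. Lean on these libraries where they do the work, as an engineer would, in place of code of your own. Each camera call takes 0.05 s, during which the arm holds its last target. There are 200 camera calls.

### The job

Turn the pulley by its rim until its black mark faces the pointer, then take the angle between its crank and the rail's straight edge with the bevel gauge (stock flat along the edge, blade flat against the crank) and press its lock lever fully down while it lies there. Carry the locked angle to every follower lever on the rail, one after another starting with the one nearest the pulley: stock flat along the edge, blade laid flat against the lever, so that the lever ends up parallel to the crank. Finally lay the gauge back on the cork mat, still locked; the pulley stays on its mark, the followers' feet are not shifted, and the other things on the table are left where they are.

Things in the scene. Friction and masses are not known exactly. Their poses are not given: they have to be found in the camera images.
- rail: Fixed aluminium rail, 660 mm long (its y axis), 24 mm wide, 18 mm high. Origin on the table at mid-length on the straight edge, which is the vertical face x = 0; the rail lies at x from -24 to 0 mm and the gauge is used on the +x side. All angles here are measured from the rail's +y towards its +x (clockwise seen from above).
- pulley_stand: Fixed stand of the pulley; origin on the table on the pulley's vertical axis, beside the rail (rail x = -50 mm, rail y about -265 mm). The pulley is an open aluminium cup 96 mm across; its upright rim wall is 8 mm thick (centre line 44 mm from the axis), the floor inside at 39 mm and the rim top at 64 mm above the table, so the rim can be pinched from above, one finger inside the cup.
- pulley (a joint): Angle (rad) of the pulley's crank from the rail's +y towards its +x, range 0 to 2.6; starts between 1.8 and 2.3 and has to come down to somewhere between 1.05 and 1.4. It stays where it is left (friction 0.45 Nm). Pulley and crank turn together, the crank underneath.
- crank_tip (a point): End of the crank on its top face, 115 mm from the pulley's axis. The frame's y axis points from the axis outwards along the crank (the axis is at y = -115 mm of this frame). The crank is a straight steel bar 10 mm wide, at 20 to 30 mm above the table, passing over the rail.
- pulley_mark (a point): Black engraved mark on the pulley's rim: this point is on the outer upper edge of the rim, 48 mm from the axis, 64 mm above the table, 2.25 rad on from the crank in the sense of growing angle; it turns with the pulley. Its frame is that of the crank (y along the crank).
- pointer_tip (a point): Tip of the fixed steel pointer, 52 mm from the pulley's axis, 64 mm high, pointing at the axis: its frame's y axis points from the axis to the tip. Its upright stands 64 to 70 mm from the axis. When the mark faces it the two points are 4 mm apart.
- lever_1_pivot (a point): Pivot of the follower lever nearest the pulley (top face, 30 mm above the table, on the rail's centre line, rail x = -12 mm; rail y about -90 mm). The frame's y axis points from the pivot outwards along the lever: a straight steel bar 10 mm wide, its end 66 mm from the pivot, at 20 to 30 mm above the table. May be absent.
- follower_1: Foot of the follower nearest the pulley: a 2.5 kg steel block 30 x 80 mm, 18 mm high, standing loose on the table behind the rail, whose plate carries the lever over the rail; origin on the table under the lever pivot. Only its weight keeps it in place. May be absent.
- follower_2: Foot of the second follower, as follower_1.
- follower_3: Foot of the third follower, as follower_1.
- lever_1 (a joint): Angle (rad) of that lever from the rail's +y towards its +x, range 0 to 2.2; turns easily (0.015 Nm) and stays where it is left.
- lever_2_pivot (a point): Pivot of the second follower lever (same kind, rail y about 65 mm). May be absent.
- lever_2 (a joint): Angle of the second lever, as for lever_1.
- lever_3_pivot (a point): Pivot of the third follower lever (same kind, rail y about 220 mm). May be absent.
- lever_3 (a joint): Angle of the third lever, as for lever_1.
- bevel: Loose bevel gauge, 0.4 kg, standing on its stock. Origin under the hinge axis of its blade. The wooden stock is 22 mm wide (x from -11 to 11 mm), 14 mm high and lies along y from -11 to 84 mm; the face x = -11 mm goes against the rail, with its y along the rail's y. A wooden grip block 20 mm (x) by 24 mm (y), centred at y = 50 mm, rises to 64 mm above the underside; the gauge balances under it.
- bevel_grip (a point): Centre of the top of the gauge's grip block (64 mm above its underside); axes as bevel.
- bevel_blade (a joint): Angle (rad) of the gauge's blade from the stock's +y towards its +x, range 0 to 2.6. The hinge is stiff (0.06 Nm) whether locked or not and stays where it is left.
- blade_tip (a point): Outer end of the blade on its top face, 56 mm from the hinge axis; y axis along the blade, outwards. The blade is 12 mm wide (its centre line passes through the hinge axis), 20 to 30 mm above the stock's underside; flat against the 10 mm crank or a lever their centre lines are 11 mm apart. The crank or lever then lies over the end of the stock: slide the gauge some 20 mm out along the rail before lifting.
- bevel_lock (a joint): Angle of the gauge's brass lock lever: 0 raised (unlocked), 0.9 pressed flat down (locked). Its hinge sits over the blade's hinge, 36 mm above the gauge's underside; the lever, 12 mm wide and 34 mm long, points towards the grip block, raised by 0.9 rad at first. It stays where it is left; pressing it takes about 2 N at its end.
- mat: Fixed cork mat, 170 by 170 mm, 3 mm thick, on which the gauge starts; origin at the centre of its underside. To its right a closed laptop, 35 mm high, lies about 85 mm beyond the rail: keep the gauge's blade clear of it.
- tape_black: Roll of black tape, 57 mm, a bystander; origin at the centre of its underside.
- screwdriver_grey: Small grey screwdriver lying down, 132 mm, a bystander; origin under its middle.
- spare_wheel: Small black lugged wheel lying flat, 43 mm, a bystander; origin at the centre of its underside.

How it is judged (in metres and radians):
On the way, in this order (a step that is already met when the one before it is completed fails the run):
1. the pulley's mark faces the pointer (within about 4 degrees) (distance between pulley_mark and pointer_tip below 0.0055 m), for 0.2 s.
2. the gauge, its stock flat along the rail's edge, has its blade flat against the crank (within 3 degrees), the mark still at the pointer (distance between pulley_mark and pointer_tip below 0.0055 m and angle between the y axis of bevel and the y axis of rail, either way round below 0.05 rad and x of bevel in the frame of rail between 0.007 and 0.0145 m and height (world z) of bevel below 0.004 m and angle between the y axis of blade_tip and the y axis of crank_tip, either way round below 0.06 rad and x of bevel in the frame of crank_tip between -0.015 and -0.007 m), for 0.3 s.
3. its lock lever is pressed down while it lies there (all of step 2 and value of joint bevel_lock above 0.75 rad), for 0.2 s.
4. with the gauge's stock along the rail's edge and its blade against follower lever 1, that lever is parallel to the crank (angle between the y axis of bevel and the y axis of follower_1, either way round below 0.06 rad and x of bevel in the frame of follower_1 between 0.018 and 0.0275 m and z of bevel in the frame of follower_1 below 0.004 m and angle between the y axis of blade_tip and the y axis of lever_1_pivot, either way round below 0.06 rad and x of bevel in the frame of lever_1_pivot between -0.015 and -0.007 m and angle between the y axis of lever_1_pivot and the y axis of crank_tip, either way round below 0.07 rad), for 0.2 s.
5. with the gauge's stock along the rail's edge and its blade against follower lever 2, that lever is parallel to the crank (angle between the y axis of bevel and the y axis of follower_2, either way round below 0.06 rad and x of bevel in the frame of follower_2 between 0.018 and 0.0275 m and z of bevel in the frame of follower_2 below 0.004 m and angle between the y axis of blade_tip and the y axis of lever_2_pivot, either way round below 0.06 rad and x of bevel in the frame of lever_2_pivot between -0.015 and -0.007 m and angle between the y axis of lever_2_pivot and the y axis of crank_tip, either way round below 0.07 rad), for 0.2 s.
6. with the gauge's stock along the rail's edge and its blade against follower lever 3, that lever is parallel to the crank (angle between the y axis of bevel and the y axis of follower_3, either way round below 0.06 rad and x of bevel in the frame of follower_3 between 0.018 and 0.0275 m and z of bevel in the frame of follower_3 below 0.004 m and angle between the y axis of blade_tip and the y axis of lever_3_pivot, either way round below 0.06 rad and x of bevel in the frame of lever_3_pivot between -0.015 and -0.007 m and angle between the y axis of lever_3_pivot and the y axis of crank_tip, either way round below 0.07 rad), for 0.2 s.
At the end, for the whole second after the job is handed in: Mark within 4 degrees of the pointer; every follower lever present parallel to the crank within 4 degrees; the gauge standing on the mat, grip block within 60 mm of the mat's centre, lock down, at rest (distance between pulley_mark and pointer_tip below 0.0055 m and angle between the y axis of each of lever_1_pivot, lever_2_pivot, lever_3_pivot and the y axis of crank_tip, either way round below 0.07 rad and value of joint bevel_lock above 0.75 rad and horizontal distance between mat and bevel_grip below 0.06 m and height (world z) of bevel below 0.006 m and angle between bevel's own z axis and vertical below 0.1 rad and linear speed of bevel below 0.02 m/s); the robot touches nothing.
It fails at once if the tape roll is pushed more than 40 mm aside (distance of tape_black from where it was at the start of the episode above 0.04 m).
It fails at once if the screwdriver is pushed more than 40 mm aside (distance of screwdriver_grey from where it was at the start of the episode above 0.04 m).
It fails at once if the spare wheel is pushed more than 40 mm aside (distance of spare_wheel from where it was at the start of the episode above 0.04 m).
It fails at once if a follower's foot is shifted by more than 15 mm (distance of any of follower_1, follower_2, follower_3 from where it was at the start of the episode above 0.015 m).
Of follower_1, follower_2, follower_3 only 2 to 3 are there at a start; the rules pass over those that are not, and their reading is None.
At some moment in a run one of bevel may be knocked a few centimetres aside while the robot is not near it.
Once in a run the grip may slacken for a moment while it holds something.
It also fails if it takes over 210 s, if anything falls off the work surface, if the arm or the gripper's body presses on something with over 40 N, if the wrist force passes 120 N, or if a joint passes its speed limit or range.

## Working session

There is one attempt and no reset: what is moved stays moved. The work goes in short steps, each a Python script; the robot and the scene stay as the last script left them, time stands still between calls to the robot, and variables do not carry over. Pictures are saved under pics/ and viewed, at most 14 in all, crops included, and the job is handed in when it is done.

```bash
ls; mkdir -p pics
cat > h.py <<'E'
import numpy as np, cv2
from cell import robot, grip, kin, viewer
def see(name, cam, n=1):
    "pinpoint detections in world mm (uses newest picture)"
    i=viewer.camera_info(cam); R=np.array(i["R"]); t=np.array(i["t"])
    return [(round(d["confidence"],2), (R.T@(np.array(d["at"])-t)).round(1)) for d in viewer.pinpoint(name,cam)]
def shot(cam, fn=None):
    im=viewer.read_camera(cam)
    if fn: cv2.imwrite("pics/"+fn, im[:,:,::-1])
    return im
E
python3 - <<'E'
from h import *
a=shot("side"); b=shot("top")
cv2.imwrite("pics/a.png", np.vstack([a,b])[:,:,::-1])
cv2.imwrite("pics/a.png", cv2.resize(np.hstack([a,b])[:,:,::-1],(800,300)))
cv2.imwrite("pics/top.png", cv2.resize(b[:,:,::-1],(800,600)))
for c in("top","side"):
    i=viewer.camera_info(c); print(c,np.round(i["camera_matrix"],1).tolist(),i["k1"],np.round(i["R"],3).tolist(),np.round(i["t"]).tolist())
    for n in["rail","pulley_stand","crank_tip","pulley_mark","pointer_tip","lever_1_pivot","follower_1","bevel","bevel_grip","blade_tip","mat","tape_black","screwdriver_grey","spare_wheel"]:
        print(n,see(n,c))
print(robot.observe())
E
```

```text
pics
top [[453.6, 0.0, 283.1], [0.0, 453.6, 206.7], [0.0, 0.0, 1.0]] -0.046596034469594004 [[0.005, -1.0, 0.016], [-0.98, -0.009, -0.199], [0.199, -0.015, -0.98]] [-59.0, 611.0, 1056.0]
rail [(0.61, array([496.5, -20.3,  -2.3]))]
pulley_stand [(0.88, array([ 446.5, -280.7,   -2.5]))]
crank_tip [(0.85, array([ 552.4, -333.8,   33.9]))]
pulley_mark [(0.68, array([ 405.2, -309.6,   65.6])), (0.27, array([ 643.2, -372.6,   -7.2]))]
pointer_tip [(0.39, array([ 432.1, -335.3,   63.4]))]
lever_1_pivot []
follower_1 [(0.94, array([490.3,  52.1,   1.7])), (0.68, array([4.925e+02, 2.090e+02, 4.000e-01]))]
bevel [(0.86, array([651.5, 225. ,   1.4])), (0.46, array([487.6,  51.7,  31.8])), (0.33, array([496.1, 209.5,  27.7]))]
bevel_grip [(0.77, array([635.5, 271.9,  67.3])), (0.42, array([496.4, 211.7,  29.2]))]
blade_tip [(0.68, array([710.8, 252.4,  40.8]))]
mat []
tape_black [(0.66, array([ 642.7, -373.1,   -2.9]))]
screwdriver_grey [(0.57, array([767.3, 152.1,   2.4]))]
spare_wheel [(0.67, array([606.8,  46.9,  -1.6])), (0.6, array([488.6,  47.6,  28. ]))]
side [[544.3, 0.0, 278.4], [0.0, 54
[... 915 characters left out ...]
ray([ 1.08900139,  0.4675085 , -0.01160724,  1.60270267,  0.00603389,
        1.07138797, -0.05629117]), 'joint_velocities': array([-0.00227648,  0.00015858, -0.00062591,  0.00101093, -0.00031773,
        0.00138349, -0.00173712]), 'joint_torque': array([ 6.81063534e-05, -5.20408702e+01, -1.23419010e-02, -2.44050139e+01,
       -5.66410495e-02,  1.13600222e-02,  2.86904094e-05]), 'tcp_pos': array([ 276.10987734, -588.4526214 ,  178.78574536]), 'tcp_rot': array([ 3.06625446e+00,  6.83670335e-01, -8.79907168e-05]), 'contact_force': array([-0.10532793,  0.06454861, -0.43046277]), 'wrist_torque': array([ 0.03890564, -0.025186  ,  0.00822959]), 'grip_force': 0.0, 'grip_width': 0.9973063327576143}
```

View pics/top.png

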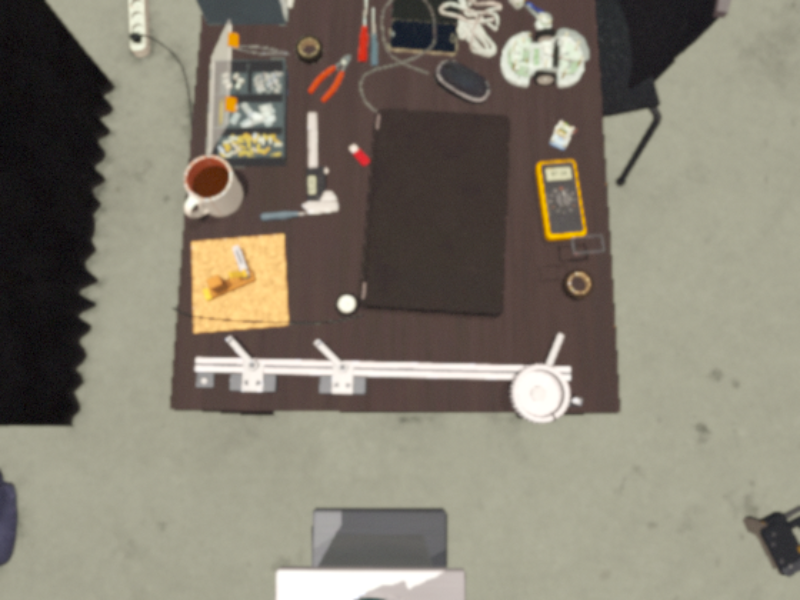

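View pics/a.png

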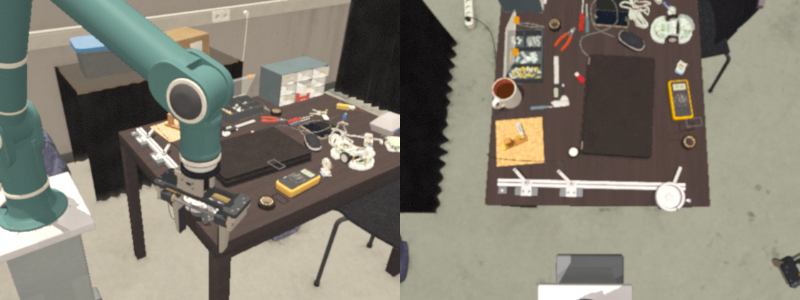

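```bash
cat >> h.py <<'E'
from scipy.spatial.transform import Rotation as Ro
def down(psi): return Ro.from_matrix(np.c_[[np.cos(psi),np.sin(psi),0],[np.sin(psi),-np.cos(psi),0],[0,0,-1.]]).as_rotvec()
def ang(p,c): d=np.array(p)-np.array(c); return np.arctan2(d[0],d[1])%(2*np.pi)
def tri(name,pts):
    pass
E
python3 - <<'E'
from h import *
i=viewer.camera_info("wrist"); o=robot.observe()
T=Ro.from_rotvec(o["tcp_rot"]).as_matrix(); R=np.array(i["R"]);t=np.array(i["t"])
print("cam pos in tool",T.T@(-R.T@t-o["tcp_pos"]), "cam axes in tool\n",(R@T).round(3), i["camera_matrix"][0],i["k1"])
for psi in (-1.57,-.78,0,.78,1.57,2.3,3.1):
    print(psi,[None if (q:=kin.ik([446+44*np.sin(f),-281+44*np.cos(f),60],down(psi))) is None else q.round(2)[-1] for f in (1.5,)])
robot.movep([446-60,-281,330],down(0)); print(robot.observe()["t"],robot.observe()["joints"].round(2))
shot("wrist","w1.png")
for n in["pulley_stand","crank_tip","pulley_mark","pointer_tip","rail"]: print(n,see(n,"wrist"))
E
```

```text
cam pos in tool [  70.68622647    0.87805526 -205.52937924] cam axes in tool
 [[ 0.001  1.    -0.   ]
 [-0.968  0.001 -0.252]
 [-0.252  0.001  0.968]] [331.1696005    0.         280.85604372] -0.0076946690593914764
-1.57 [np.float64(-2.52)]
-0.78 [np.float64(-1.83)]
0 [np.float64(-1.14)]
0.78 [np.float64(-0.44)]
1.57 [np.float64(0.26)]
2.3 [np.float64(0.91)]
3.1 [np.float64(1.63)]
2.85 [ 0.64  0.05 -0.08  1.8   0.    1.29 -1.02]
pulley_stand [(0.82, array([ 445.4, -286. ,   -1.1]))]
crank_tip [(0.6, array([ 550.7, -336.1,   28.6]))]
pulley_mark [(0.88, array([ 405.8, -305.9,   63. ]))]
pointer_tip [(0.51, array([ 430.7, -341.2,   65.2]))]
rail [(0.95, array([ 4.974e+02, -1.840e+01,  1.000e-01]))]
```

View pics/w1.png

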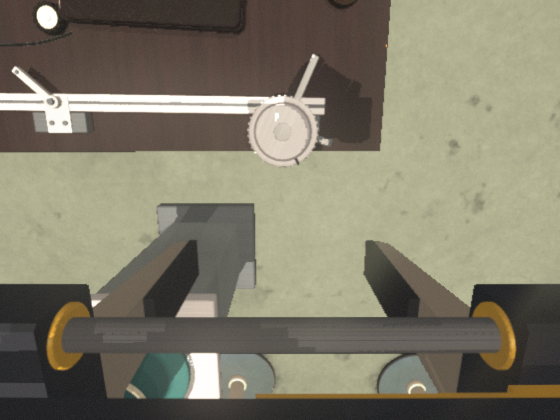

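```bash
cat >> h.py <<'E'
def ray2plane(uv,cam,z,i=None):
    "pixels -> world points on plane z"
    i=i or viewer.camera_info(cam); R=np.array(i["R"]);t=np.array(i["t"]);K=np.array(i["camera_matrix"])
    u=cv2.undistortPoints(np.float64(uv).reshape(-1,1,2),K,np.array([i["k1"],0,0,0.]))[:,0]
    d=np.c_[u,np.ones(len(u))]@R; c=-R.T@t
    return c+d*((z-c[2])/d[:,2])[:,None]
def proj(X,cam,i=None):
    i=i or viewer.camera_info(cam)
    return cv2.projectPoints(np.float64(X).reshape(-1,1,3),cv2.Rodrigues(np.array(i["R"]))[0],np.array(i["t"]),np.array(i["camera_matrix"]),np.array([i["k1"],0,0,0.]))[0][:,0]
def crop(im,uv,r,fn,k=3):
    u,v=np.int32(uv); c=im[max(0,v-r):v+r,max(0,u-r):u+r,::-1]; cv2.imwrite("pics/"+fn,cv2.resize(c,None,fx=k,fy=k,interpolation=cv2.INTER_CUBIC))
    return max(0,u-r),max(0,v-r)
E
python3 - <<'E'
from h import *
for k,(dx,dy) in enumerate([(-75,20),(-75,-25)]):
    robot.movep([446+dx,-281+dy,150],down(0)); 
    im=shot("wrist")
    for n in["pulley_stand","crank_tip","pulley_mark","pointer_tip"]: print(n,see(n,"wrist"))
    m=viewer.silhouettes("pulley","wrist")
    for d in m[:1]:
        ys,xs=np.nonzero(d["mask"]); print(d["confidence"],len(xs),xs.min(),xs.max(),ys.min(),ys.max())
        np.save(f"m{k}.npy",d["mask"])
    print(crop(im,proj([446,-281,64],"wrist")[0],100,f"w2_{k}.png"), robot.observe()["t"])
    np.save(f"im{k}.npy",im); np.save(f"i{k}.npy",viewer.camera_info("wrist"))
cv2.imwrite("pics/w2.png",np.hstack([cv2.resize(cv2.imread(f"pics/w2_{k}.png"),(400,400)) for k in (0,1)]))
E
```

```text
pulley_stand [(0.81, array([ 445.4, -283.9,    0.7]))]
crank_tip []
pulley_mark [(0.55, array([ 404.1, -306.9,   65.2]))]
pointer_tip [(0.69, array([ 431.7, -339.4,   67.9]))]
(np.int32(202), np.int32(20)) 4.2083
pulley_stand [(0.76, array([ 446.4, -283.1,   -0.7]))]
crank_tip []
pulley_mark [(0.59, array([ 403.1, -302.7,   60.9])), (0.54, array([ 431.3, -336.6,   66. ]))]
pointer_tip [(0.65, array([ 432.2, -334.8,   66.6]))]
0.73 10995 197 310 0 174
(np.int32(151), np.int32(19)) 4.8083
```

View pics/w2.png

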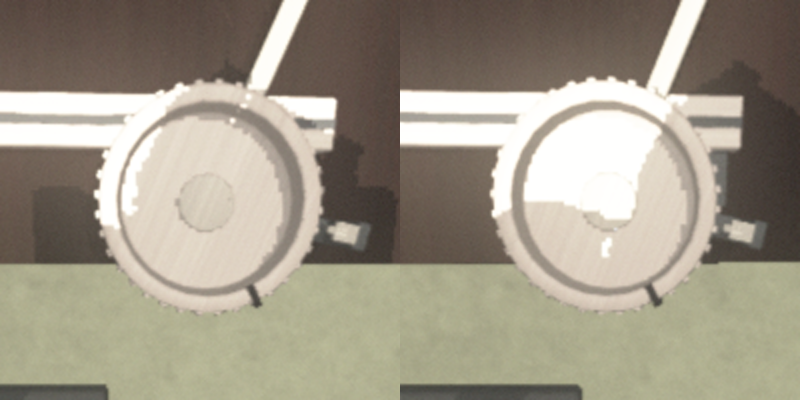

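Run:
```python
from h import *
for k,px in enumerate([[(330.5,172.5),(360,136),(306.5,118.5)],[(280,171),(309,132),(253.5,117.5)]]):
    i=np.load(f"i{k}.npy",allow_pickle=True).item()
    P=ray2plane(px,"wrist",64,i); print(P.round(1).tolist(), [np.linalg.norm(P[j]-P[2]).round(1) for j in (0,1)],[ang(P[j,:2],P[2,:2]).round(3) for j in(0,1)])
    # rim circle by edge fit
    im=np.load(f"im{k}.npy"); 
    c0=np.array([446,-282.5]); 
    best=None
    g=cv2.GaussianBlur(cv2.cvtColor(im,cv2.COLOR_RGB2GRAY),(0,0),1).astype(np.float32)
    gx=cv2.Sobel(g,cv2.CV_32F,1,0);gy=cv2.Sobel(g,cv2.CV_32F,0,1);G=np.minimum(np.hypot(gx,gy),100)
    a=np.linspace(0,2*np.pi,180)
    for x in np.arange(438,454,.5):
        for y in np.arange(-290,-274,.5):
            s=0
            for r in (40,48):
                p=proj(np.c_[x+r*np.sin(a),y+r*np.cos(a),0*a+64],"wrist",i).astype(np.float32)
                s+=cv2.remap(G,p[:,0],p[:,1],cv2.INTER_LINEAR).mean()
            if best is None or s>best[0]: best=(s,x,y)
    print(best)
```

```text
[[401.8, -306.6, 64.0], [433.5, -330.9, 64.0], [448.0, -284.4, 64.0]] [np.float64(51.2), np.float64(48.7)] [np.float64(4.264), np.float64(3.444)]
(np.float32(178.19446), np.float64(447.0), np.float64(-284.0))
[[402.5, -305.3, 64.0], [436.1, -330.2, 64.0], [447.9, -282.8, 64.0]] [np.float64(50.7), np.float64(48.8)] [np.float64(4.252), np.float64(3.387)]
(np.float32(174.50565), np.float64(447.0), np.float64(-282.5))
```

```bash
cat >> h.py <<'E'
PC=np.array([447,-283.])
def turn_pulley(phi0,dphi,z=44):
    def pose(f,r,z): return [PC[0]+r*np.sin(f),PC[1]+r*np.cos(f),z]
    robot.movep(pose(phi0,44,110),down(np.pi-phi0)); grip(.33)
    robot.servo_line(pose(phi0,44,z),feed=80)
    grip(0,50); print("w",robot.observe()["grip_width"]*92)
    n=max(2,int(np.ceil(abs(dphi)/.1)))
    for f in np.linspace(phi0,phi0+dphi,n+1)[1:]:
        robot.servo_line(pose(f,44,z),feed=50,rotation=down(np.pi-f))
    o=robot.observe(); print("end",o["contact_force"].round(1),o["wrist_torque"].round(2),o["grip_width"]*92)
    grip(.33); robot.servo_line(pose(phi0+dphi,44,120),feed=120)
def look_pulley(fn):
    robot.movep([447-75,-283-5,150],down(0)); im=shot("wrist")
    for n in["pulley_mark","pointer_tip","crank_tip"]: print(n,see(n,"wrist"))
    i=viewer.camera_info("wrist"); uv=proj([437,-315,64],"wrist")[0]; print(crop(im,uv,60,fn,6), "t",robot.observe()["t"])
    np.save("il.npy",i); np.save("iml.npy",im)
E
python3 - <<'E'
from h import *
turn_pulley(1.9,-.85)
look_pulley("p1.png")
E
```

```text
w 0.13489652409003655
end [-0.4 -0.3 -0.1] [ 0.06 -0.2   0.01] 0.4024373081536776
pulley_mark [(0.69, array([ 404.3, -304.1,   67.5]))]
pointer_tip [(0.65, array([ 432. , -338.5,   67.5]))]
crank_tip []
(np.int32(251), np.int32(71)) t 13.6833
```

View pics/p1.png

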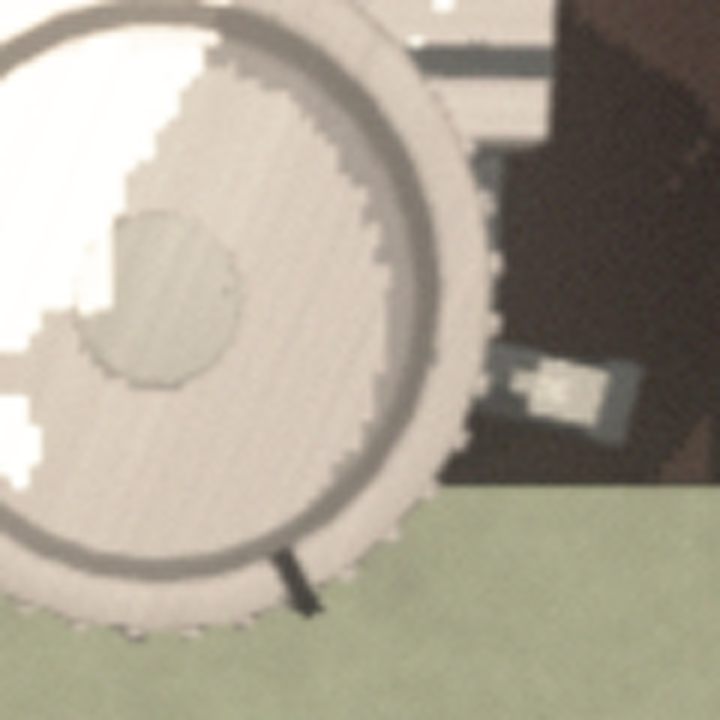

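Run:
```python
from h import *
f=1.9; p=lambda z:[PC[0]+44*np.sin(f),PC[1]+44*np.cos(f),z]
robot.movep(p(110),down(np.pi-f)); print(grip(.33), robot.observe()["grip_width"])
robot.servo_line(p(44),feed=80); o=robot.observe(); print(o["tcp_pos"],down(np.pi-f),o["tcp_rot"],o["contact_force"],o["grip_width"])
im=shot("side"); uv=proj([447,-283,60],"side")[0]; print(uv); crop(im,uv,75,"s1.png",4)
im=shot("wrist","w4.png")
```

```text
False 0.33075073257574306
[ 489.07763615 -297.37875353   44.38819229] [2.55542017 1.82741132 0.        ] [2.55484093e+00 1.82695203e+00 6.80751151e-04] [ 0.74813283 -0.1503648  -0.23503662] 0.32930980391509135
[278.09430852 272.98196478]
```

View pics/w4.png

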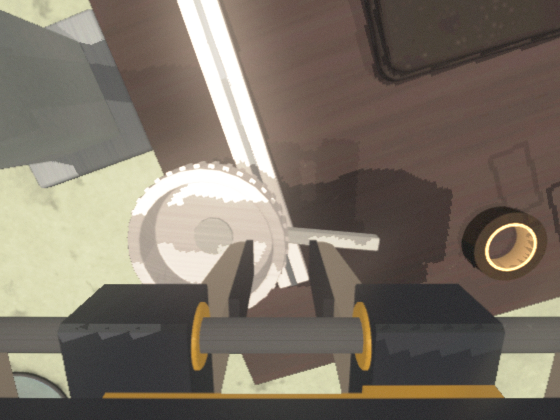

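Run:
```python
from h import *
for w in (.2,.15,.1,.05,0):
    grip(w,20); o=robot.observe(); print(w,o["grip_width"]*92,o["grip_force"],o["contact_force"].round(1))
shot("wrist","w5.png")
```

```text
0.2 18.15877180842636 0.0 [0.6 0.4 0.2]
0.15 13.544442283861333 0.0 [-0.5  0.6 -0.2]
0.1 9.012454297612852 0.0 [0.3 0.1 0.1]
0.05 4.332032759864059 0.0 [ 0.5 -0.5 -0.1]
0 0.27049829921023033 0.0 [0.3 0.1 0.3]
```

View pics/w5.png

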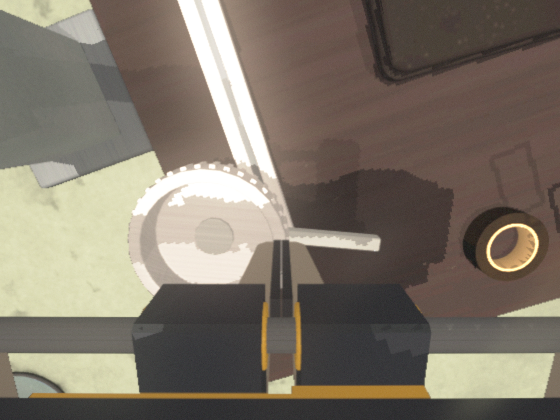

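Run:
```python
from h import *
o=robot.observe(); i=viewer.camera_info("wrist")
print(o["tcp_pos"], proj(o["tcp_pos"],"wrist"), -np.array(i["R"]).T@np.array(i["t"]))
a=np.array([0,1.9,np.pi/2,np.pi])
print(proj(np.c_[447+48*np.sin(1.9+a),-283+48*np.cos(1.9+a),0*a+64],"wrist").round(0).tolist(), proj([447,-283,39],"wrist"))
im=shot("side"); a=np.linspace(0,6.28,60)
for u in proj(np.c_[447+48*np.sin(a),-283+48*np.cos(a),0*a+64],"side"): cv2.circle(im,tuple(int(x) for x in u),0,(255,0,0),-1)
cv2.circle(im,tuple(int(x) for x in proj(o["tcp_pos"],"side")[0]),1,(0,255,0),-1)
crop(im,proj([447,-283,60],"side")[0],75,"s2.png",5)
```

```text
[ 488.62297429 -297.23185992   43.99330845] [[279.70915968 235.06099944]] [ 511.92934582 -231.19113306  249.52297206]
[[286.0, 246.0], [185.0, 314.0], [210.0, 317.0], [125.0, 246.0]] [[213.95069692 232.55858351]]
```

View pics/s2.png

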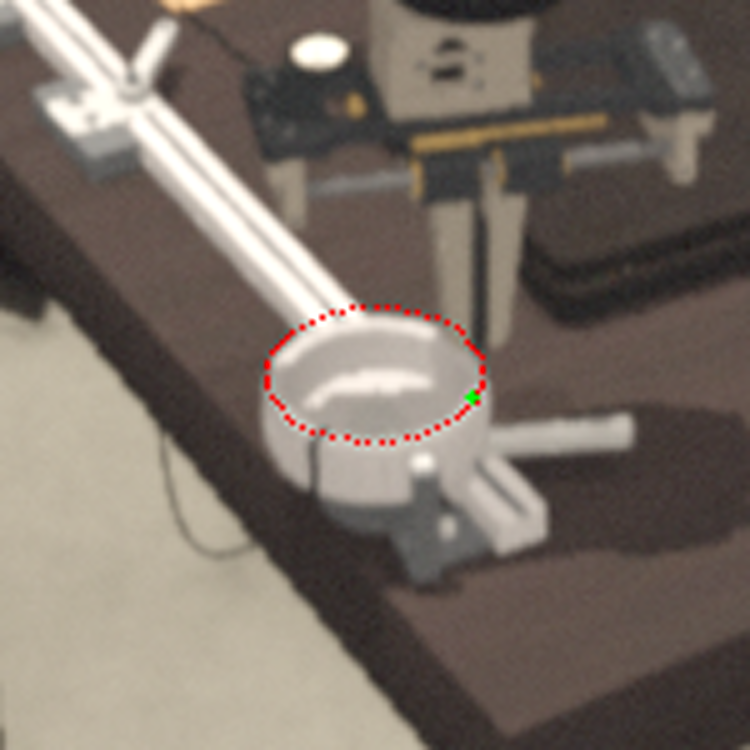

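Run:
```python
from h import *
p=robot.observe()["tcp_pos"]; 
for dz in (0,10,15,20,25,30): print(dz,proj(p+[0,0,dz],"side").round(1),proj(p+[0,0,dz],"wrist").round(1))
print(proj([447,-283,60],"side")-75)
```

```text
0 [[297.6 276.2]] [[279.7 235. ]]
10 [[297.6 272.6]] [[279.7 240.2]]
15 [[297.6 270.7]] [[279.7 243. ]]
20 [[297.6 268.9]] [[279.6 245.9]]
25 [[297.6 267.1]] [[279.6 248.9]]
30 [[297.7 265.3]] [[279.6 252.2]]
[[203.09430852 197.98196478]]
```

Run:
```python
from h import *
grip(.33)
p=robot.observe()["tcp_pos"]
for z in range(42,21,-3):
    robot.servo_line([p[0],p[1],z],feed=30); o=robot.observe(); print(z,o["tcp_pos"][2].round(1),o["contact_force"].round(1))
    if abs(o["contact_force"][2])>4: break
grip(0,20); o=robot.observe(); print(o["grip_width"]*92,o["grip_force"],o["contact_force"].round(1))
```

```text
42 41.8 [-0.8  0.5 -0.3]
39 38.7 [1.4 0.5 0.2]
36 35.8 [-0.3  1.   0.2]
33 32.7 [0.7 0.6 0.8]
30 29.8 [ 0.9 -0.5 -0.1]
27 26.8 [-0.7 -0.1 -0.5]
24 23.8 [-0.2  0.2 -0.4]
8.200688103915478 19.08320824848488 [-2.7  1.9  2.9]
```

Run:
```python
from h import *
phi0,z=1.9,24
pose=lambda f,z:[PC[0]+44*np.sin(f),PC[1]+44*np.cos(f),z]
grip(0,50)
for f in np.linspace(phi0,phi0-.85,10)[1:]:
    robot.servo_line(pose(f,z),feed=50,rotation=down(np.pi-f)); o=robot.observe(); print(o["contact_force"].round(1),o["wrist_torque"].round(2),(o["grip_width"]*92).round(1))
grip(.33); robot.servo_line(pose(f,120),feed=120)
look_pulley("p2.png")
```

```text
Traceback (most recent call last):
AttributeError: 'float' object has no attribute 'round'
```

Run:
```python
from h import *
phi0,z=1.9,24
pose=lambda f,z:[PC[0]+44*np.sin(f),PC[1]+44*np.cos(f),z]
for f in np.linspace(phi0,phi0-.85,10)[2:]:
    robot.servo_line(pose(f,z),feed=50,rotation=down(np.pi-f)); o=robot.observe(); print(o["contact_force"].round(1),o["wrist_torque"].round(2),o["grip_width"]*92)
grip(.33); robot.servo_line(pose(f,120),feed=120)
look_pulley("p2.png")
```

```text
[-5.3  0.7  4.3] [ 0.24  1.25 -0.32] 6.973318008789547
[-6.3  0.3  4.8] [ 0.15  1.32 -0.3 ] 7.25269723077244
[-6.1  1.2  5.1] [ 0.09  1.3  -0.32] 7.122834526955205
[-5.2 -0.1  5. ] [-0.02  1.27 -0.36] 7.418062718889661
[-5.5  0.3  4.4] [-0.09  1.25 -0.33] 6.947059525468249
[-5.7 -1.3  4.9] [-0.22  1.27 -0.28] 7.075291845555636
[-5.7 -1.9  3.7] [-0.29  1.28 -0.37] 7.016164242162822
[-5.6 -1.4  4.3] [-0.37  1.24 -0.36] 7.077655249700694
pulley_mark [(0.61, array([ 436.6, -329.4,   66.2]))]
pointer_tip []
crank_tip []
(np.int32(251), np.int32(71)) t 26.0
```

View pics/p2.png

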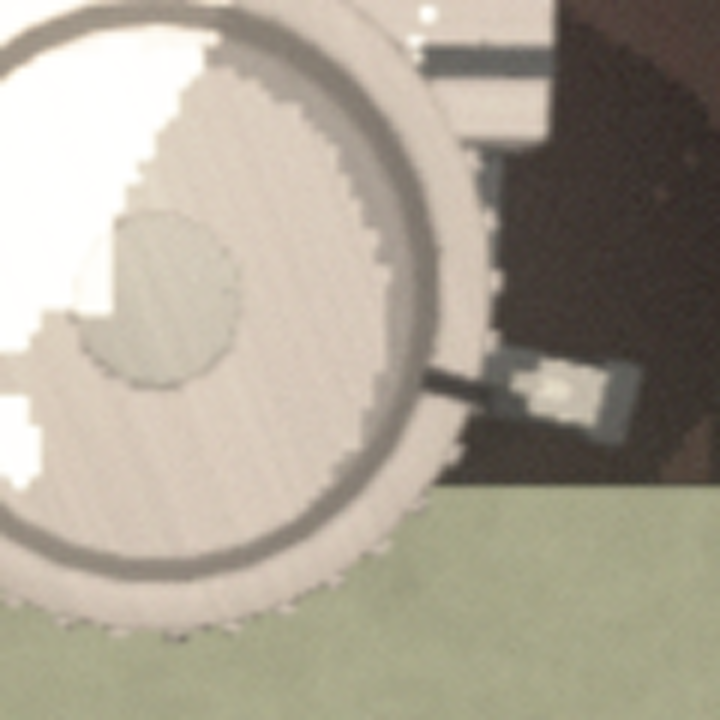

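Run:
```python
from h import *
i=np.load("il.npy",allow_pickle=True).item()
c=np.array([[425,376],[485,396],[487,390],[515,381],[520,381],[605,393]])/6+[251,71]
P=ray2plane(c,"wrist",64,i)[:,:2]
print((proj([447,-283,64],"wrist",i)-[251,71])*6)
for p in P: print(p.round(1),np.linalg.norm(p-PC).round(1),ang(p,PC).round(3))
im=np.load("iml.npy"); c=im[110:155,310:370,::-1]; cv2.imwrite("pics/p3.png",cv2.resize(c,None,fx=13,fy=13,interpolation=cv2.INTER_NEAREST))
```

```text
[[138.84484857 292.71768338]]
[ 435.6 -323.9] 42.4 3.414
[ 432.8 -332.6] 51.5 3.421
[ 433.6 -332.8] 51.6 3.404
[ 434.9 -336.8] 55.1 3.363
[ 434.9 -337.5] 55.8 3.36
[ 433.3 -349.7] 68.1 3.345
```

View pics/p3.png

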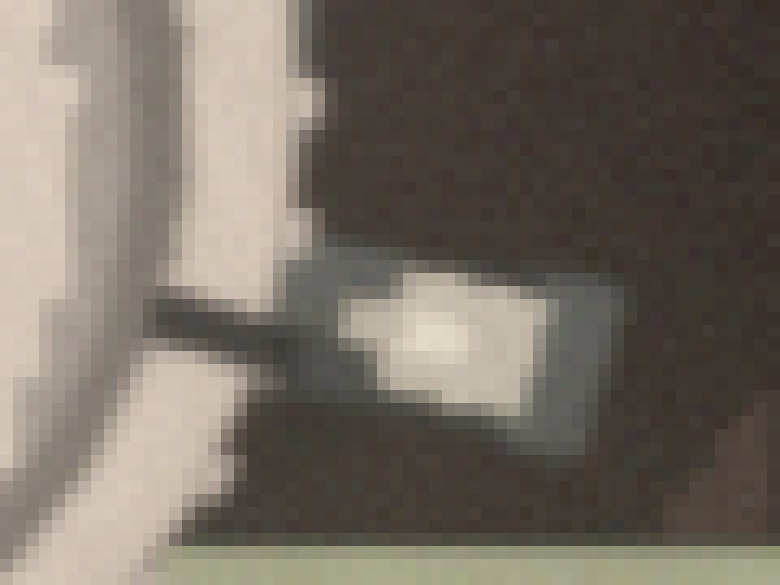

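```bash
cat >> h.py <<'E'
def polar(im,i,c=PC):
    g=cv2.cvtColor(im,cv2.COLOR_RGB2GRAY).astype(np.float32); f=np.arange(3.0,3.8,.01)
    def row(r,z=64):
        p=proj(np.c_[c[0]+r*np.sin(f),c[1]+r*np.cos(f),0*f+z],"wrist",i).astype(np.float32)
        return cv2.remap(g,p[:,0],p[:,1],cv2.INTER_LINEAR)[:,0]
    mk=np.mean([row(r) for r in (43,44,45,46,47,48)],0); mk=np.clip(np.median(mk)-mk-15,0,None)
    pt=np.mean([row(r) for r in (57,58,59,60,61,62,63)],0); pt=np.clip(pt-120,0,None)
    return (mk*f).sum()/mk.sum(),(pt*f).sum()/pt.sum()
E
python3 - <<'E'
from h import *
print(polar(np.load("iml.npy"),np.load("il.npy",allow_pickle=True).item()))
PC[:]=447,-283
turn_pulley(1.35,-.05,24)
look_pulley("x.png")
print(polar(np.load("iml.npy"),np.load("il.npy",allow_pickle=True).item()))
E
```

```text
(np.float64(3.415422290471883), np.float64(3.526062416130678))
w 7.052297356638718
end [-3.6 -4.7  2.2] [-1.28  0.78  0.12] 6.945295247076077
pulley_mark [(0.89, array([ 434.5, -328.8,   64.1]))]
pointer_tip [(0.61, array([ 432.1, -338.8,   65.5]))]
crank_tip []
(np.int32(251), np.int32(71)) t 32.7917
(np.float64(3.4156187475942854), np.float64(3.5270002705853134))
```

Run:
```python
from h import *
im=np.load("iml.npy");i=np.load("il.npy",allow_pickle=True).item()
g=cv2.cvtColor(im,cv2.COLOR_RGB2GRAY).astype(np.float32); f=np.arange(3.2,3.62,.03)
for r in (42,44,46,48,50,52,54,56,58,60,62,64,66,68):
    p=proj(np.c_[447+r*np.sin(f),-283+r*np.cos(f),0*f+64],"wrist",i).astype(np.float32)
    print(r,cv2.remap(g,p[:,0],p[:,1],cv2.INTER_LINEAR)[:,0].astype(int))
print(f.round(2))
```

```text
42 [142 145 143 149 150 148 113  91  96 134 151 154 157 155]
44 [198 196 197 196 197 193 128  73  92 179 197 198 199 199]
46 [200 201 200 199 197 194 125  75  98 184 196 196 196 198]
48 [194 195 195 195 192 192 131  72  93 179 188 190 188 190]
50 [100 121 178 166 122 123  95  66  89 110 100  96 112 168]
52 [ 65  65  88 107 103 100  85  70  71  69  61  62  62  73]
54 [ 64  62  68  97 105 126 113  83  80  64  60  61  62  62]
56 [ 64  62  65  99 112 180 147  83  78  62  59  60  64  63]
58 [ 59  61  63 122 173 194 186 172  87  60  60  62  63  63]
60 [ 59  59  62 137 188 210 205 177  75  60  63  62  63  77]
62 [ 57  57  62 114 189 207 200 172  74  61  61  65  62 149]
64 [ 58  58  59 123 187 187 188 161  69  62  61  60  73 163]
66 [ 58  58  60 105 186 183 184 160  70  60  63  62 140 163]
68 [ 58  58  61  98 115 118 112 120  77  60  61  68 159 163]
[3.2  3.23 3.26 3.29 3.32 3.35 3.38 3.41 3.44 3.47 3.5  3.53 3.56 3.59]
```

```bash
cat >> h.py <<'E'
def mark(im,i):
    g=cv2.cvtColor(im,cv2.COLOR_RGB2GRAY).astype(np.float32); f=np.arange(3.1,3.6,.005)
    row=lambda r: cv2.remap(g,*[q.astype(np.float32) for q in proj(np.c_[PC[0]+r*np.sin(f),PC[1]+r*np.cos(f),0*f+64],"wrist",i).T],cv2.INTER_LINEAR)[:,0]
    mk=np.clip(150-np.mean([row(r) for r in (44,45,46,47)],0),0,None)
    return (mk*f).sum()/mk.sum()
E
python3 - <<'E'
from h import *
turn_pulley(1.35,-.1,24)
look_pulley("x.png")
print(mark(np.load("iml.npy"),np.load("il.npy",allow_pickle=True).item()))
E
```

```text
w 7.634294389685489
end [-1.  -8.3  0.5] [-1.63  0.38 -0.01] 7.0635961921787445
pulley_mark [(0.79, array([ 432.7, -327.5,   67.6]))]
pointer_tip [(0.61, array([ 431. , -337.9,   63.7]))]
crank_tip []
(np.int32(251), np.int32(71)) t 39.6333
3.394128413838865
```

```bash
cat >> h.py <<'E'
def gradim(im):
    g=cv2.GaussianBlur(cv2.cvtColor(im,cv2.COLOR_RGB2GRAY).astype(np.float32),(0,0),1)
    return np.minimum(np.hypot(cv2.Sobel(g,cv2.CV_32F,1,0),cv2.Sobel(g,cv2.CV_32F,0,1)),200)
def samp(G,X,i):
    p=proj(X,"wrist",i).astype(np.float32); return cv2.remap(G,p[:,0],p[:,1],cv2.INTER_LINEAR,borderValue=0)[:,0]
def snap(k):
    im=viewer.read_camera("wrist"); i=viewer.camera_info("wrist"); np.save(f"v{k}.npy",{"im":im,"i":i}); return im,i
def load(k): d=np.load(f"v{k}.npy",allow_pickle=True).item(); return d["im"],d["i"]
E
python3 - <<'E'
from h import *
turn_pulley(1.35,-.11,24)
robot.movep([447-75,-283-5,150],down(0)); im,i=snap("pul"); print(mark(im,i))
robot.movep([400,-130,150],down(0)); snap("r1"); 
robot.movep([400,60,150],down(0)); snap("r2"); print([see(n,"wrist") for n in("follower_1","lever_1_pivot")])
robot.movep([400,215,150],down(0)); snap("r3"); print([see(n,"wrist") for n in("follower_1","lever_1_pivot")])
for k,(x,y) in enumerate([(560,250),(590,210)]):
    robot.movep([x,y,170],down(0)); im,i=snap(f"b{k}"); 
    for n in("bevel","bevel_grip","blade_tip","mat"): print(n,see(n,"wrist"))
cv2.imwrite("pics/b.png",np.hstack([cv2.resize(load(k)[0],None,fx=.7,fy=.7)[:,:,::-1] for k in ("r3","b0")]))
print(robot.observe()["t"])
E
```

```text
w 7.4631206519876
end [-1.  -6.5 -0.1] [-1.55  0.45 -0.11] 6.981570932545136
3.355306989195119
[[(0.81, array([492.3, 206.4,   2.3])), (0.7, array([494.9,  54.2,   1.3]))], []]
[[(0.94, array([490.7,  53.7,   0.9])), (0.69, array([491.6,  53.2,  30.5])), (0.61, array([491.4, 204.8,   1.5]))], []]
bevel [(0.96, array([676.5, 225.4,   7.7]))]
bevel_grip [(0.8, array([667.5, 272.5,  70.1]))]
blade_tip [(0.91, array([729.4, 234.3,  32.1])), (0.45, array([4.920e+02, 2.109e+02, 2.000e-01]))]
mat [(0.94, array([644.1, 244.9,  -0.9]))]
bevel [(0.72, array([676.5, 226.1,   1.8])), (0.32, array([640.8, 247.9,  -4.2]))]
bevel_grip [(0.96, array([664.7, 280.3,  66.3]))]
blade_tip [(0.8, array([727.3, 234. ,  29.6]))]
mat [(0.82, array([641.1, 248.3,  -2.7]))]
50.35
```

View pics/b.png

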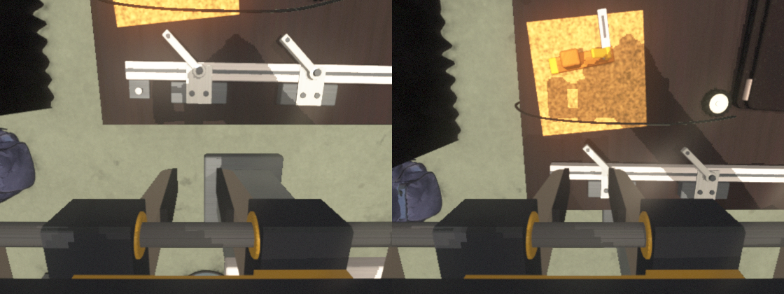

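```bash
cat > fit.py <<'E'
from h import *
from scipy.optimize import minimize
V=[load(k) for k in ("pul","r1","r2","r3")]; GS=[(gradim(im),i) for im,i in V]
yy=np.linspace(-300,290,600)
def S(p,z=18):
    s=0;n=0
    for G,i in GS:
        for off in (0,):
            v=samp(G,np.c_[p[0]+p[1]*yy-off,yy,0*yy+z],i); s+=v.sum(); n+=(v>0).sum()
    return s/max(n,1)
best=max((S((a,b)),a,b) for a in np.arange(488,512,.5) for b in np.arange(-.03,.031,.004))
print(best)
r=minimize(lambda p:-S((p[0],p[1]/100)),[best[1],best[2]*100],method="Nelder-Mead",options=dict(initial_simplex=[[best[1],best[2]*100],[best[1]+.5,best[2]*100],[best[1],best[2]*100+.3]]))
print("rail edge x=",r.x[0],"+",r.x[1]/100,"*y",-r.fun)
for k in range(4):
    G,i=GS[k]; print(k,max((samp(G,np.c_[a+r.x[1]/100*yy,yy,0*yy+18],i).sum(),a) for a in np.arange(488,512,.5)))
E
python3 fit.py
```

```text
(np.float64(187.09165754067584), np.float64(501.5), np.float64(0.018000000000000002))
rail edge x= 501.32455290015787 + 0.01810652964189649 *y 187.18918178973718
0 (np.float32(49304.344), np.float64(492.0))
1 (np.float32(85245.24), np.float64(501.5))
2 (np.float32(99034.55), np.float64(501.5))
3 (np.float32(66689.16), np.float64(501.5))
```

```bash
cat >> h.py <<'E'
RA,RB=501.3,.0181
def edge(y): return RA+RB*y
def fitbar(views,c,L,th0,span=.5,dy=6,hw=5,z=30,dx=0,step=.01):
    "bar of half width hw through pivot c (searched +-dy along y, dx along x), world angle th; L=(from,to)"
    GS=[(gradim(im),i) for im,i in views]; s=np.linspace(*L,80); best=(0,)
    for th in np.arange(th0-span,th0+span,step):
        u=np.array([np.sin(th),np.cos(th)]); n=np.array([u[1],-u[0]])
        for y in np.arange(-dy,dy+.1,1.):
          for x in np.arange(-dx,dx+.1,1.):
            q=0
            for G,i in GS:
                for h in (-hw,hw):
                    P=np.array(c)+[x,y]+s[:,None]*u+h*n; q+=samp(G,np.c_[P,0*s+z],i).sum()
            if q>best[0]: best=(q,th,c[0]+x,c[1]+y)
    return best
E
python3 - <<'E'
from h import *
print("crank",fitbar([load("pul"),load("r1")],PC,(75,112),1.11,.3,2),fitbar([load("b1"),load("r1")],PC,(75,112),1.11,.3,2))
for y,th in ((53,.7),(208,.75)):
    for vs in (["r2","r3"],["r2"],["r3"],["b0","b1"]): 
        print(y,vs,fitbar([load(v) for v in vs],(edge(y)-12,y),(18,62),th,.4,8))
E
```

```text
crank (np.float32(63745.57), np.float64(1.1000000000000003), np.float64(447.0), np.float64(-285.0)) (np.float32(31970.4), np.float64(1.1100000000000003), np.float64(447.0), np.float64(-284.0))
53 ['r2', 'r3'] (np.float32(63150.016), np.float64(0.7600000000000003), np.float64(490.2593), np.float64(52.0))
53 ['r2'] (np.float32(31711.314), np.float64(0.8000000000000004), np.float64(490.2593), np.float64(55.0))
53 ['r3'] (np.float32(31980.797), np.float64(0.7600000000000003), np.float64(490.2593), np.float64(52.0))
53 ['b0', 'b1'] (np.float32(47832.125), np.float64(0.7900000000000004), np.float64(490.2593), np.float64(56.0))
208 ['r2', 'r3'] (np.float32(63631.84), np.float64(0.8500000000000004), np.float64(493.0648), np.float64(211.0))
208 ['r2'] (np.float32(31806.586), np.float64(0.8400000000000004), np.float64(493.0648), np.float64(211.0))
208 ['r3'] (np.float32(31829.352), np.float64(0.8500000000000004), np.float64(493.0648), np.float64(211.0))
208 ['b0', 'b1'] (np.float32(49210.617), np.float64(0.8600000000000004), np.float64(493.0648), np.float64(213.0))
```

```bash
cat >> h.py <<'E'
def gpose(yb,off=11.,z=15.,yaw=-RB):
    "TCP position for bevel origin at world y=yb, off mm from the rail edge, gauge along the rail"
    e=np.array([-np.sin(yaw),np.cos(yaw)]); o=np.array([edge(yb)+off,yb])
    return [*(o+50*e),z]
GR=down(-RB-np.pi/2)
def st(): 
    o=robot.observe(); return o["tcp_pos"].round(1),"F",o["contact_force"].round(1),"T",o["wrist_torque"].round(2),"w",round(o["grip_width"]*92,1),"t",round(o["t"],1)
E
python3 - <<'E'
from h import *
for yb in (-240,-190,78,130,236,280): print(yb,None if (q:=kin.ik(gpose(yb),GR)) is None else q.round(2), None if (q:=kin.ik(gpose(yb),down(-RB+np.pi/2))) is None else q.round(2))
yaw=.2; print(kin.ik([666,276,18],down(yaw-np.pi/2)))
robot.movep([666,276,100],down(yaw-np.pi/2)); grip(.55)
snap("b2"); 
for n in("bevel","bevel_grip","blade_tip"): print(n,see(n,"wrist"))
print(st())
E
```

```text
-240 [ 0.26  0.52  0.04  1.98 -0.04  0.64 -2.83] [ 0.73  0.6  -0.55  1.95  0.46  0.72 -0.12]
-190 [ 0.17  0.5   0.05  2.02 -0.04  0.63 -2.92] [ 0.65  0.58 -0.56  1.98  0.47  0.71 -0.22]
78 [-0.9   0.62  0.76  2.05 -0.64  0.73 -2.89] [ 0.18  0.6  -0.62  1.98  0.51  0.72 -0.77]
130 [-1.07  0.7   0.9   2.01 -0.77  0.81 -2.87] [ 0.09  0.62 -0.62  1.94  0.52  0.75 -0.86]
236 [-1.32  0.89  1.1   1.91 -0.97  1.   -2.92] [-0.09  0.69 -0.63  1.83  0.54  0.81 -1.02]
280 [-1.41  1.02  1.22  1.85 -1.09  1.13 -2.92] [-0.16  0.72 -0.63  1.77  0.55  0.84 -1.07]
[-0.88962045  0.86448936  0.71963386  1.5450039  -0.64710887  0.98219068
 -2.91679761]
bevel [(0.88, array([674.4, 225.4,   1.2]))]
bevel_grip [(0.7, array([666.9, 273.7,  67.4])), (0.63, array([674. , 222.6,   3.7]))]
blade_tip []
(array([666., 276., 100.]), 'F', array([-0.7, -0.2, -0.4]), 'T', array([ 0.17, -0.01,  0.01]), 'w', 50.6, 't', 52.2)
```

```bash
cat >> h.py <<'E'
GR=down(-RB+np.pi/2)
E
python3 - <<'E'
from h import *
yaw=.19
robot.movep([666,275,110],down(yaw+np.pi/2)); 
im,i=snap("b3"); 
for n in("bevel","bevel_grip"): print(n,see(n,"wrist"))
robot.servo_line([666,275,60],feed=150)
robot.servo_line([666,275,18],feed=40); print(st())
grip(0,45); print(st())
robot.hold(.2); robot.servo_line([666,275,70],feed=60); print(st())
E
```

```text
bevel [(0.71, array([675.9, 225.5,   4.7]))]
bevel_grip [(0.64, array([663.4, 272.7,  65.9]))]
(array([666.3, 275.1,  18.4]), 'F', array([-0.4, -0.3, -0.5]), 'T', array([-0.04, -0.08, -0.02]), 'w', 50.5, 't', 56.3)
(array([665.9, 275. ,  18.1]), 'F', array([-1.4, -0.5,  0.4]), 'T', array([-0.11,  0.08, -0.  ]), 'w', 19.1, 't', 56.9)
(array([665.6, 274.8,  69.5]), 'F', array([ 0.1, -0.1, -3.3]), 'T', array([ 0.02, -0.07,  0.03]), 'w', 19.9, 't', 58.1)
```

Run:
```python
from h import *
robot.movep([600,200,75],GR); print(st())
robot.movep(gpose(-190,19,75),GR); print(st())
im,i=snap("c0")
for n in("bevel","bevel_grip","blade_tip"): print(n,see(n,"wrist"))
viewer.read_camera("side")
for n in("bevel","bevel_grip","blade_tip"): print(n,see(n,"side"))
robot.servo_line(gpose(-190,19,25),feed=80); print(st())
for z in (21,18,16.5,15.5,14.5):
    robot.servo_line(gpose(-190,19,z),feed=20); s=st(); print(s)
    if s[2][2]>1: break
```

```text
(array([599.9, 199.4,  75.2]), 'F', array([ 1.1,  0.9, -2. ]), 'T', array([ 0.09, -0.06, -0.01]), 'w', 19.5, 't', 58.6)
(array([ 518.8, -138.3,   75. ]), 'F', array([ 0.6,  0.5, -3.9]), 'T', array([ 0.01, -0.08,  0.02]), 'w', 19.2, 't', 59.9)
bevel [(0.56, array([ 521.2, -191. ,   62. ]))]
bevel_grip [(0.58, array([ 520.5, -139.2,  119.2]))]
blade_tip []
bevel [(0.96, array([ 514.3, -189.1,   57.7])), (0.31, array([490.1,  50.8,  -4. ]))]
bevel_grip [(0.64, array([ 515.8, -138.2,  123.4]))]
blade_tip [(0.66, array([ 575.5, -192.8,   83.4])), (0.26, array([ 436. , -339.3,   58.4]))]
(array([ 518. , -140.2,   25.1]), 'F', array([-0.5,  0.5, -3.3]), 'T', array([-0.08, -0.06, -0.03]), 'w', 19.4, 't', 61.1)
(array([ 517.8, -140. ,   21.1]), 'F', array([-0. , -0.2, -4.4]), 'T', array([ 0.  , -0.05,  0.03]), 'w', 19.3, 't', 61.4)
(array([ 517.6, -140. ,   17.8]), 'F', array([-0.2, -0. , -3.9]), 'T', array([-0.05, -0.09,  0.04]), 'w', 19.6, 't', 61.7)
(array([ 517.7, -140. ,   16.4]), 'F', array([-0.2,  0. , -3.2]), 'T', array([-0.  , -0.04, -0.02]), 'w', 19.4, 't', 62.0)
(array([ 517.7, -140. ,   15.4]), 'F', array([-0.1,  0. , -3.9]), 'T', array([ 0.  , -0.03, -0.04]), 'w', 19.1, 't', 62.2)
(array([ 518. , -140. ,   14.9]), 'F', array([-2. ,  0.7,  2.4]), 'T', array([ 0.13,  0.33, -0.03]), 'w', 19.3, 't', 62.5)
```

Run:
```python
from h import *
for off in (17,15,14,13,12,11,10,9,8):
    robot.servo_line(gpose(-190,off,15.3),feed=30); s=st(); print(off,s)
    if s[2][0]>3: break
```

```text
17 (array([ 515.5, -140. ,   15.1]), 'F', array([-0.2, -0.5, -3.5]), 'T', array([-0.  , -0.07,  0.02]), 'w', 19.3, 't', 62.7)
15 (array([ 513.5, -140. ,   15.1]), 'F', array([ 0.6, -0.2, -3.5]), 'T', array([-0.03, -0.02, -0.  ]), 'w', 19.7, 't', 63.0)
14 (array([ 512.7, -140. ,   15.2]), 'F', array([-0.3,  0.4, -4.2]), 'T', array([ 0.01, -0.09, -0.  ]), 'w', 19.6, 't', 63.2)
13 (array([ 511.7, -140. ,   15.3]), 'F', array([-0.6,  1.1, -3.7]), 'T', array([-0.  , -0.13, -0.02]), 'w', 19.3, 't', 63.5)
12 (array([ 510.8, -140. ,   15.3]), 'F', array([ 0.4, -0.1, -3.5]), 'T', array([ 0.02, -0.11, -0.06]), 'w', 19.5, 't', 63.7)
11 (array([ 510.4, -140.1,   15.5]), 'F', array([ 2.3,  0.1, -5. ]), 'T', array([-0.02, -0.56,  0.03]), 'w', 19.7, 't', 64.0)
10 (array([ 510.1, -140.1,   15.6]), 'F', array([ 5.7, -0.4, -6. ]), 'T', array([ 0.  , -1.44,  0.09]), 'w', 19.5, 't', 64.2)
```

Run:
```python
from h import *
for yb in (-200,-210,-218,-224,-228,-231,-234,-236,-237,-238):
    robot.servo_line(gpose(yb,10.8,15.2),feed=30); s=st(); print(yb,s)
    if s[2][1]>5: break
viewer.read_camera("side")
for n in("bevel","bevel_grip","blade_tip","crank_tip","pulley_mark","pointer_tip"): print(n,see(n,"side"))
```

```text
-200 (array([ 510. , -150.3,   15.5]), 'F', array([ 5.1,  1.2, -3.8]), 'T', array([ 0.26, -1.44,  0.1 ]), 'w', 19.8, 't', 64.7)
-210 (array([ 509.8, -159.9,   15.4]), 'F', array([ 6.1,  0.6, -3.4]), 'T', array([ 0.38, -1.53,  0.03]), 'w', 19.6, 't', 65.2)
-218 (array([ 509.7, -167.8,   15.4]), 'F', array([ 4.8,  0.7, -2.8]), 'T', array([ 0.41, -1.59,  0.05]), 'w', 19.4, 't', 65.6)
-224 (array([ 509.6, -172.2,   15.5]), 'F', array([ 4.9,  5.9, -1. ]), 'T', array([ 1.24, -1.47,  0.03]), 'w', 19.3, 't', 66.0)
bevel []
bevel_grip [(0.74, array([ 508.4, -173.3,   60.9]))]
blade_tip [(0.47, array([ 567.2, -218.8,   24.2])), (0.16, array([498.6, -17.3,  -8.7]))]
crank_tip [(0.89, array([ 548.7, -231.4,   26.8])), (0.35, array([ 435.8, -339.3,   59. ]))]
pulley_mark [(0.98, array([ 433.1, -331.3,   61.5]))]
pointer_tip [(0.74, array([ 434.7, -335.4,   59.3]))]
```

Run:
```python
from h import *
robot.hold(.3); print(st())
for yb in (-225,-226.5,-228):
    robot.servo_line(gpose(yb,10.8,15.2),feed=20); robot.hold(.2); s=st(); print(yb,s)
    viewer.read_camera("side"); print([see(n,"side")[:1] for n in("blade_tip","crank_tip","pulley_mark")])
```

```text
(array([ 509.7, -172.2,   15.5]), 'F', array([ 4.8,  4.9, -0.3]), 'T', array([ 1.17, -1.5 ,  0.05]), 'w', 19.1, 't', 66.6)
-225 (array([ 509.6, -172.6,   15.5]), 'F', array([ 4.2,  5.9, -0.5]), 'T', array([ 1.44, -1.48, -0.02]), 'w', 19.2, 't', 67.1)
[[(0.42, array([ 563.4, -219.5,   26.5]))], [(0.63, array([ 551.8, -230.7,   29. ]))], [(0.56, array([ 434.6, -331.5,   59.3]))]]
-226.5 (array([ 509.5, -173.9,   15.5]), 'F', array([4.7, 7.1, 0.9]), 'T', array([ 1.57, -1.44,  0.06]), 'w', 19.8, 't', 67.7)
[[(0.46, array([ 564.7, -219.4,   24.8]))], [(0.9, array([ 549. , -232.2,   26.5]))], [(0.71, array([ 434.7, -332.5,   60. ]))]]
-228 (array([ 509.5, -175.3,   15.5]), 'F', array([ 5.2,  6.6, -0.5]), 'T', array([ 1.62, -1.45, -0.01]), 'w', 19.7, 't', 68.4)
[[(0.5, array([ 563.8, -218.8,   27.7]))], [], [(0.74, array([ 434.8, -330.7,   61.5]))]]
```

Run:
```python
from h import *
for yb in (-231,-234,-236.5,-238.5):
    robot.servo_line(gpose(yb,11.2,15.2),feed=20); robot.hold(.15); s=st(); print(yb,s)
    viewer.read_camera("side"); print([see(n,"side")[:1] for n in("blade_tip","crank_tip","pulley_mark")])
```

```text
-231 (array([ 509.6, -178.7,   15.4]), 'F', array([ 3.5,  5.1, -0.9]), 'T', array([ 1.36, -1.31,  0.01]), 'w', 19.6, 't', 69.0)
[[(0.52, array([ 563.7, -217.6,   27.8]))], [], [(0.94, array([ 438. , -330.9,   62.1]))]]
-234 (array([ 509.5, -182.1,   15.4]), 'F', array([ 4.1,  4.5, -0.8]), 'T', array([ 1.14, -1.3 , -0.01]), 'w', 19.5, 't', 69.7)
[[], [(0.88, array([ 552.1, -231.7,   26.9]))], [(0.85, array([ 437.2, -330.3,   60.2]))]]
-236.5 (array([ 509.5, -184.5,   15.4]), 'F', array([4.2, 5.2, 0.1]), 'T', array([ 1.14, -1.3 ,  0.03]), 'w', 19.5, 't', 70.3)
[[(0.44, array([ 561.3, -216.8,   25.3]))], [(0.9, array([ 549.7, -236.7,   26.1]))], [(0.74, array([ 433.2, -331.7,   62.3]))]]
-238.5 (array([ 509.4, -186.4,   15.4]), 'F', array([ 4.4,  4.6, -0.4]), 'T', array([ 1.17, -1.31,  0.07]), 'w', 19.8, 't', 70.9)
[[(0.45, array([ 563.9, -214. ,   25.4]))], [(0.56, array([ 549.4, -232.1,   25.7]))], [(0.66, array([ 437.2, -331.6,   63.2]))]]
```

Run:
```python
from h import *
for yb in (-239.5,-240.5,-241.5,-242.3,-243):
    robot.servo_line(gpose(yb,11.2,15.2),feed=20); robot.hold(.1); s=st(); print(yb,s)
    viewer.read_camera("side"); print([see(n,"side")[:1] for n in("blade_tip","crank_tip","pulley_mark")])
    if s[2][1]>6: break
```

```text
-239.5 (array([ 509.4, -187.3,   15.4]), 'F', array([ 4.4,  4.7, -1.6]), 'T', array([ 1.21, -1.33,  0.03]), 'w', 19.5, 't', 71.4)
[[(0.43, array([ 561.6, -213. ,   29. ]))], [(0.83, array([ 550.1, -229.8,   25.2]))], [(0.8, array([ 436.8, -330.4,   60.3]))]]
-240.5 (array([ 509.4, -188.2,   15.4]), 'F', array([ 4.5,  5.3, -0.1]), 'T', array([ 1.35, -1.31,  0.01]), 'w', 19.7, 't', 72.0)
[[(0.37, array([ 559.6, -213.4,   25.2]))], [(0.75, array([ 553.1, -232.8,   24.4]))], [(0.76, array([ 434.5, -332.2,   61.7]))]]
-241.5 (array([ 509.4, -189.1,   15.4]), 'F', array([ 4.8,  4.9, -0.1]), 'T', array([ 1.37, -1.3 ,  0.03]), 'w', 19.7, 't', 72.5)
[[(0.63, array([ 558.6, -215.5,   25.7]))], [(0.71, array([ 551.6, -234. ,   28.6]))], [(0.76, array([ 437.5, -331.7,   62.6]))]]
-242.3 (array([ 509.4, -189.3,   15.4]), 'F', array([ 4.1,  6.8, -1. ]), 'T', array([ 1.6 , -1.31,  0.02]), 'w', 19.3, 't', 73.1)
[[(0.54, array([ 560.9, -210. ,   23.5]))], [(0.59, array([645.5, 245.4,  -4.6]))], []]
```

Run:
```python
from h import *
robot.servo_line(gpose(-240.6,11.2,15.0),feed=20); robot.hold(.1); print(st())
p=robot.observe()["tcp_pos"]
grip(.55); print(st())
robot.servo_line([p[0],p[1],110],feed=150)
robot.movep([447,-255,150],down(0)); im,i=snap("d0"); print(mark(im,i), [see(n,"wrist")[:1] for n in("blade_tip","crank_tip","bevel","bevel_grip")])
robot.movep([372,-288,150],down(0)); im,i=snap("d1"); print(mark(im,i),st()[-1])
im=load("d0")[0]; print(crop(im,proj([525,-235,30],"wrist",load("d0")[1])[0],75,"d0.png",5))
print("crank",fitbar([load("d0"),load("d1")],PC,(80,112),1.11,.2,2,hw=5))
```

```text
(array([ 509.3, -189.2,   15.2]), 'F', array([ 4. ,  4. , -0.7]), 'T', array([ 1.01, -1.33, -0.  ]), 'w', 19.7, 't', 73.6)
(array([ 508.9, -190.7,   15. ]), 'F', array([ 0.2, -0.1,  0.6]), 'T', array([-0.04, -0.02, -0.03]), 'w', 50.6, 't', 74.3)
3.3546301614653085 [[(0.72, array([ 559.1, -219.1,   29.6]))], [], [(0.75, array([ 508.2, -238.8,    1.1]))], [(0.65, array([ 447.5, -287.4,   -0.8]))]]
3.3342850382501696 76.9
(np.int32(184), np.int32(41))
crank (np.float32(35972.656), np.float64(1.1100000000000003), np.float64(447.0), np.float64(-285.0))
```

View pics/d0.png

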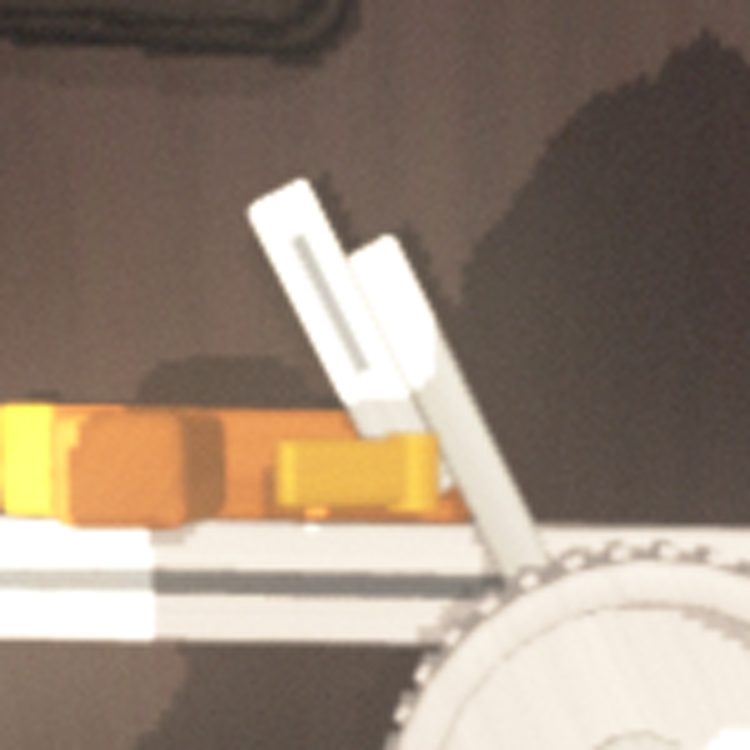

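Run:
```python
from h import *
V=[load("d0"),load("d1")]
for v in (V[:1],V[1:],V):
    print("blade",fitbar(v,(508.5,-239.5),(22,54),1.1,.2,3,hw=6,step=.005,dx=0))
    print("crank",fitbar(v,PC,(90,113),1.1,.2,3,hw=5,step=.005))
    # edge-only: outer (free) edges
```

```text
blade (np.float32(24067.855), np.float64(1.1650000000000005), np.float64(508.5), np.float64(-238.5))
crank (np.float32(18893.283), np.float64(1.0150000000000001), np.float64(447.0), np.float64(-280.0))
blade (np.float32(17057.836), np.float64(1.0500000000000003), np.float64(508.5), np.float64(-242.5))
crank (np.float32(22559.168), np.float64(1.0100000000000002), np.float64(447.0), np.float64(-280.0))
blade (np.float32(40118.945), np.float64(1.1300000000000003), np.float64(508.5), np.float64(-239.5))
crank (np.float32(40725.4), np.float64(1.0100000000000002), np.float64(447.0), np.float64(-280.0))
```

```bash
cat >> h.py <<'E'
def edgeline(im,i,c,th,off,L,z=30,w=5,sgn=0):
    "free edge of a bar: sample perpendicular profiles at offset off (along right normal) from the line c,th; robust line fit -> angle, offset"
    g=cv2.cvtColor(im,cv2.COLOR_RGB2GRAY).astype(np.float32)
    u=np.array([np.sin(th),np.cos(th)]); n=np.array([u[1],-u[0]]); d=np.arange(-w,w+.01,.2); pts=[]
    for s in np.linspace(*L,40):
        P=np.array(c)+s*u+(off+d)[:,None]*n; v=cv2.GaussianBlur(samp(g,np.c_[P,0*d+z],i)[None],(0,0),2)[0]
        q=np.gradient(v)*(sgn or 1); q=q if sgn else abs(q); pts.append((s,d[q.argmax()]))
    pts=np.array(pts); k=np.ones(40,bool)
    for _ in range(4):
        a,b=np.polyfit(*pts[k].T,1); r=abs(pts[:,1]-a*pts[:,0]-b); k=r<max(.5,1.5*np.median(r))
    return round(th+np.arctan(a),4),round(off+a*np.mean(L)+b,2),k.sum()
E
python3 - <<'E'
from h import *
for v in("d0","d1"):
    im,i=load(v)
    print("blade left",edgeline(im,i,(508.5,-239.5),1.105,-6,(25,53),sgn=1),"crank right",edgeline(im,i,(447,-284),1.105,5,(78,112),sgn=-1),"crank right far",edgeline(im,i,(447,-284),1.105,5,(90,113),sgn=-1))
E
```

```text
blade left (np.float64(1.1032), np.float64(-4.82), np.int64(40)) crank right (np.float64(1.1174), np.float64(5.74), np.int64(40)) crank right far (np.float64(1.1195), np.float64(5.79), np.int64(40))
blade left (np.float64(1.1061), np.float64(-5.01), np.int64(33)) crank right (np.float64(1.0994), np.float64(5.38), np.int64(40)) crank right far (np.float64(1.0976), np.float64(5.3), np.int64(39))
```

Run:
```python
from h import *
x,y=509,-239.4+22
robot.movep([x,y,85],GR); grip(0,20)
robot.servo_line([x,y,55],feed=80); print(st())
z=50
while z>=4:
    robot.servo_line([x,y,z],feed=40); s=st(); print(z,s[2],s[4])
    if s[2][2]>12: break
    z-= 4 if z>26 else 1.5
robot.hold(.3); print(st())
robot.servo_line([x,y,90],feed=150)
viewer.read_camera("wrist"); print(st())
```

```text
(array([ 508.6, -217.4,   54.4]), 'F', array([-0.1, -1.1,  1.2]), 'T', array([-0.04, -0.11, -0.01]), 'w', 0.2, 't', 79.5)
50 [0.4 0.2 0.7] [-0.05 -0.09 -0.04]
46 [0.6 1.1 0.2] [ 0.02 -0.06  0.01]
42 [0.9 0.1 0. ] [-0.04 -0.07  0.04]
38 [-0.5 -0.5  0.7] [-0.03 -0.09 -0.01]
34 [0.3 0.1 0.3] [-0.02 -0.09 -0.03]
30 [ 0.5 -0.4  0.5] [-0.04 -0.08 -0.01]
26 [-0.2  2.4  3.8] [ 0.6  -0.08 -0.  ]
24.5 [0.4 4.7 5.2] [ 1.13 -0.06  0.01]
23.0 [0.7 5.1 5.3] [ 1.15 -0.07 -0.02]
21.5 [0.9 3.7 3.3] [ 0.68 -0.23  0.04]
20.0 [0.5 1.5 1.4] [ 0.34 -0.3   0.03]
18.5 [0.4 0.8 1.5] [ 0.18 -0.26  0.01]
17.0 [-0.2  0.2  0.2] [ 0.12 -0.19 -0.  ]
15.5 [-0.2  1.   0.5] [ 0.07 -0.09 -0.02]
14.0 [0.1 0.4 0.7] [ 0.06 -0.07 -0.02]
12.5 [ 0.2  0.5 -0.1] [ 0.05 -0.14  0.  ]
11.0 [-1.4  0.9 -0.4] [-0.01 -0.16  0.03]
9.5 [ 0.3 -0.4  0.5] [ 0.03 -0.12 -0.03]
8.0 [ 0.6 -0.5 -0. ] [ 0.01 -0.15  0.03]
6.5 [0.4 0.1 0.7] [ 0.01 -0.11 -0.  ]
5.0 [0.1 0.  1. ] [ 0.   -0.03  0.02]
(array([ 508.9, -217.4,    5. ]), 'F', array([-0.3, -0.5,  0.2]), 'T', array([ 0.02, -0.05, -0.05]), 'w', 0.5, 't', 85.0)
(array([ 508.2, -217. ,   89. ]), 'F', array([-0.1,  0.8, -1.1]), 'T', array([-0.01, -0.08,  0.03]), 'w', 0.3, 't', 85.8)
```

Run:
```python
from h import *
robot.movep([372,-288,150],down(0)); im,i=snap("e1"); print(mark(im,i))
robot.movep([447,-255,150],down(0)); im,i=snap("e0"); print(mark(im,i), [see(n,"wrist")[:1] for n in("blade_tip","bevel","bevel_grip")])
for v in("e0","e1"):
    im,i=load(v); print("blade left",edgeline(im,i,(508.5,-239.5),1.105,-6,(25,53),sgn=1),"crank right",edgeline(im,i,(447,-284),1.105,5,(78,112),sgn=-1))
robot.movep([380,-60,200],down(0)); s=shot("side"); print(st()[-1])
im,i=load("e0")
a=proj([520,-225,30],"wrist",i)[0].astype(int); b=proj([515,-215,30],"side")[0].astype(int); print(a,b)
f=lambda im,a,r:cv2.resize(im[max(0,a[1]-r):a[1]+r,a[0]-r:a[0]+r,::-1],(400,400),interpolation=cv2.INTER_CUBIC)
cv2.imwrite("pics/e.png",np.hstack([f(im,a,65),f(s,b,45)]))
```

```text
3.3561508900829997
3.3798291066583124 [[(0.94, array([ 554.2, -217.6,   26.3]))], [(0.74, array([ 506.8, -243.4,    1.4]))], [(0.64, array([ 508.2, -193.3,   64. ]))]]
blade left (np.float64(1.1083), np.float64(-4.28), np.int64(40)) crank right (np.float64(1.1199), np.float64(6.09), np.int64(40))
blade left (np.float64(1.1012), np.float64(-4.52), np.int64(31)) crank right (np.float64(1.1031), np.float64(5.46), np.int64(39))
88.5
[248 121] [288 258]
```

View pics/e.png

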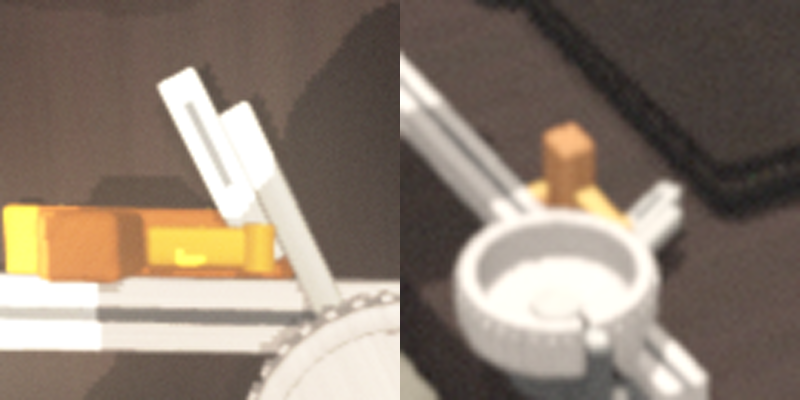

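Run:
```python
from h import *
for v,o,s in(("d0",(184,41),5),("e0",(183,56),400/130)):
    i=load(v)[1]; yb=-239.7
    for a in (.9,.6,.45,.3,.15,0):
        L=34; P=[(508.6+.018*20+sx*6,yb+L*np.cos(a),37+L*np.sin(a)) for sx in(-1,1)]
        print(v,a,((proj(P,"wrist",i)-o)*s).round(0).tolist())
```

```text
d0 0.9 [[271.0, 507.0], [269.0, 435.0]]
d0 0.6 [[237.0, 504.0], [235.0, 434.0]]
d0 0.45 [[227.0, 503.0], [224.0, 434.0]]
d0 0.3 [[220.0, 502.0], [218.0, 434.0]]
d0 0.15 [[218.0, 500.0], [216.0, 434.0]]
d0 0 [[220.0, 499.0], [218.0, 433.0]]
e0 0.9 [[169.0, 265.0], [168.0, 221.0]]
e0 0.6 [[148.0, 264.0], [147.0, 221.0]]
e0 0.45 [[141.0, 263.0], [140.0, 221.0]]
e0 0.3 [[138.0, 262.0], [136.0, 220.0]]
e0 0.15 [[136.0, 261.0], [135.0, 220.0]]
e0 0 [[138.0, 260.0], [136.0, 220.0]]
```

Run:
```python
from h import *
x,y=509,-239.8+23
robot.movep([x,y,60],GR); robot.servo_line([x,y,12],feed=60); print(st())
z=8
while z>=-16:
    robot.servo_line([x,y,z],feed=25); s=st(); print(z,s[0][2],s[2],s[4])
    if s[2][2]>9: break
    z-=1.5
robot.hold(.3); print(st())
viewer.read_camera("side"); print(see("bevel_grip","side"))
```

```text
(array([ 509.2, -217. ,   12.2]), 'F', array([-0.6,  0.2, -0.1]), 'T', array([-0.05, -0.07, -0.02]), 'w', 0.3, 't', 91.4)
8 8.0 [ 0.2 -0.7  0.3] [ 0.02 -0.03  0.01]
6.5 6.5 [-0.5  0.1 -0.6] [-0.05 -0.09 -0.01]
5.0 4.9 [ 0.3 -1.3 -0.3] [-0.1  -0.06  0.01]
3.5 3.4 [ 0.7  0.3 -0.1] [ 0.01 -0.11  0.  ]
2.0 3.0 [-2.8  1.7 10.4] [ 0.29  0.55 -0.01]
(array([ 509.1, -216.8,    3. ]), 'F', array([-3.9,  1.4,  9.1]), 'T', array([ 0.28,  0.57, -0.  ]), 'w', 0.4, 't', 93.0)
[(0.55, array([ 506.6, -187.6,   60.4]))]
```

Run:
```python
from h import *
robot.servo_line([509,-217,70],feed=200); grip(.55)
Z=4
p=gpose(-240.2,11.3,Z)
robot.servo_line([p[0],p[1],70],feed=200); robot.servo_line([p[0],p[1],Z],feed=80); print(st())
grip(0,45); print(st())
robot.servo_line(gpose(-238,12,Z+.7),feed=30)
robot.servo_line(gpose(-205,14,Z+1.5),feed=60); print(st())
robot.servo_line(gpose(-195,16,Z+48),feed=100); print(st())
robot.servo_line(gpose(118,18,Z+48),feed=200); print(st())
robot.servo_line(gpose(118,18,Z+5),feed=80)
viewer.read_camera("side"); print([see(n,"side")[:1] for n in("bevel","bevel_grip","blade_tip")])
for z in (Z+2,Z+1,Z,Z-1):
    robot.servo_line(gpose(118,18,z),feed=20); s=st(); print(s)
    if s[2][2]>0: break
```

```text
(array([ 509.5, -190.4,    4.3]), 'F', array([ 0.4,  0.4, -0.3]), 'T', array([-0.  , -0.05,  0.04]), 'w', 50.4, 't', 95.7)
(array([ 509.3, -190.1,    4.2]), 'F', array([0.2, 0.4, 1.2]), 'T', array([ 0.09, -0.06, -0.02]), 'w', 19.5, 't', 96.3)
(array([ 512.6, -155.1,    5.6]), 'F', array([ 0.6, -0.1, -3.4]), 'T', array([-0.02, -0.07, -0.01]), 'w', 19.6, 't', 97.2)
(array([ 514.5, -144.9,   52. ]), 'F', array([-1.4, -0.2, -3.8]), 'T', array([-0.02, -0.06,  0.03]), 'w', 19.7, 't', 97.8)
(array([522.4, 166.6,  52. ]), 'F', array([-0.2, -0. , -4.1]), 'T', array([-0.06, -0.05,  0.03]), 'w', 19.9, 't', 99.6)
[[(0.69, array([517.6, 119.5,   4.9]))], [(0.65, array([519.9, 166.3,  65.9]))], [(0.46, array([572.1, 141.9,  29.3]))]]
(array([522.2, 168. ,   5.9]), 'F', array([-0.5,  1.3, -3.2]), 'T', array([-0.01, -0.11,  0.01]), 'w', 19.5, 't', 100.7)
(array([522.3, 168. ,   5. ]), 'F', array([-0.5,  0.8, -3.3]), 'T', array([ 0.01, -0.07,  0.03]), 'w', 19.8, 't', 101.0)
(array([522.5, 168. ,   4.2]), 'F', array([ 0.8, -0. , -1.4]), 'T', array([-0.05, -0.04, -0.  ]), 'w', 19.3, 't', 101.2)
(array([522.6, 168.1,   4.2]), 'F', array([-1.9, -1.2,  9. ]), 'T', array([-0.3 ,  0.76,  0.07]), 'w', 19.7, 't', 101.5)
```

Run:
```python
from h import *
for off in (14,12.5,11.5,11,10.5,10,9.5):
    robot.servo_line(gpose(118,off,4.6),feed=40); s=st(); print(off,s[0],s[2])
    if s[2][0]>2.5: break
for yb in (100,90,84,81,79):
    robot.servo_line(gpose(yb,off,4.6),feed=40); s=st(); print(yb,s[0],s[2])
robot.hold(.3)
p=robot.observe()["tcp_pos"]
grip(.55); robot.servo_line([p[0],p[1],90],feed=200)
robot.movep([435,100,150],down(0)); snap("f0")
robot.movep([435,50,150],down(0)); snap("f1"); print(st()[-1])
for v in("f0","f1"):
    im,i=load(v); print("blade left",edgeline(im,i,(edge(79)+11.3,79),1.105,-6,(25,53),sgn=1),"lever right",edgeline(im,i,(edge(53.5)-12,53.5),1.1,5,(38,63),w=7,sgn=-1))
```

```text
14 [517.8 168.1   4.4] [-0.3  0.3 -2.7]
12.5 [516.6 167.9   4.3] [ 0.  -0.1 -4.2]
11.5 [515.8 168.    4.5] [-0.4  1.  -3.4]
11 [515.3 168.    4.6] [-0.5  0.6 -4.3]
10.5 [515.1 168.    4.7] [ 0.6 -0.2 -4.2]
10 [515.  168.    4.7] [ 2.9 -0.1 -5. ]
100 [514.6 148.9   4.8] [ 4.3 -2.  -2. ]
90 [514.4 140.    4.8] [ 4.8  0.9 -1.9]
84 [514.4 134.2   4.8] [ 5.3  1.1 -1.8]
81 [514.3 131.6   4.8] [ 5.1  1.5 -2.8]
79 [514.3 129.9   4.8] [ 4.3  2.2 -3.5]
108.1
blade left (np.float64(1.095), np.float64(-5.97), np.int64(40)) lever right (np.float64(1.0727), np.float64(4.47), np.int64(40))
blade left (np.float64(1.0938), np.float64(-7.15), np.int64(40)) lever right (np.float64(1.0746), np.float64(3.49), np.int64(40))
```

Run:
```python
from h import *
x,y=514.4,129.7
robot.movep([x,y,80],GR); robot.servo_line([x,y,4.6],feed=80); grip(0,45); print(st())
for yb in (78.6,77.6): robot.servo_line(gpose(yb,10.3,4.6),feed=20); s=st(); print(yb,s[0],s[2])
robot.hold(.25)
robot.servo_line(gpose(80,12,5),feed=30)
robot.servo_line(gpose(112,14,6),feed=60)
robot.servo_line(gpose(125,18,52),feed=100); print(st())
robot.servo_line(gpose(276,18,52),feed=200); print(st())
robot.servo_line(gpose(276,18,9),feed=80)
viewer.read_camera("side"); print([see(n,"side")[:1] for n in("bevel","bevel_grip","blade_tip")])
for z in (6,5,4.2):
    robot.servo_line(gpose(276,18,z),feed=20); s=st(); print(s)
    if s[2][2]>0: break
for off in (14,12,11,10.5,10,9.5,9):
    robot.servo_line(gpose(276,off,4.6),feed=40); s=st(); print(off,s[0],s[2])
    if s[2][0]>2.5: break
for yb in (255,245,240,237.5,235.5):
    robot.servo_line(gpose(yb,off,4.6),feed=40); s=st(); print(yb,s[0],s[2])
robot.hold(.3)
p=robot.observe()["tcp_pos"]
grip(.55); robot.servo_line([p[0],p[1],90],feed=200)
robot.movep([435,250,150],down(0)); snap("g0")
robot.movep([435,200,150],down(0)); snap("g1")
robot.movep([435,75,150],down(0)); snap("g2"); print(st()[-1])
for v in("g0","g1"):
    im,i=load(v); print("blade left",edgeline(im,i,(edge(236)+11.3,236),1.105,-6,(25,53),sgn=1),"lever right",edgeline(im,i,(edge(211)-12,211),1.1,5,(38,63),w=7,sgn=-1))
for v in("g1","g2"):
    im,i=load(v); print("lever 2",edgeline(im,i,(edge(53.5)-12,53.5),1.1,5,(38,63),w=7,sgn=-1),edgeline(im,i,(edge(53.5)-12,53.5),1.1,-5,(38,63),w=7,sgn=1))
```

```text
(array([514.4, 129.8,   4.8]), 'F', array([0.1, 0.7, 1.9]), 'T', array([-0.03, -0.  ,  0.04]), 'w', 19.8, 't', 111.0)
78.6 [514.3 129.2   4.8] [0.7 1.8 1.1]
77.6 [514.2 128.1   4.7] [1.3 3.9 1.5]
(array([522. , 174.8,  51.9]), 'F', array([-0.4,  0.1, -4.4]), 'T', array([-0.01, -0.05, -0.02]), 'w', 19.9, 't', 113.3)
(array([525.4, 323.7,  51.7]), 'F', array([ 0.5, -0.7, -3.3]), 'T', array([-0.09, -0.1 ,  0.03]), 'w', 19.7, 't', 114.2)
[[(0.85, array([524.2, 275.7,   2.8]))], [(0.59, array([526.8, 326.9,  64.1]))], [(0.65, array([575.9, 303. ,  31. ]))]]
(array([525. , 326. ,   5.9]), 'F', array([-0.5, -0.2, -3.6]), 'T', array([ 0.  , -0.1 , -0.06]), 'w', 19.7, 't', 115.4)
(array([525.2, 326. ,   4.9]), 'F', array([ 0.1, -0.2, -3.9]), 'T', array([-0.06, -0.07,  0.02]), 'w', 19.6, 't', 115.7)
(array([525.3, 326.1,   4.8]), 'F', array([-2.5, -1.5,  4.2]), 'T', array([-0.28,  0.44, -0.02]), 'w', 19.6, 't', 115.9)
14 [521.1 326.1   4.8] [-0.7 -0.8  1. ]
12 [519.7 326.1   4.8] [ 1.3 -0.2  0.3]
11 [518.7 326.1   4.8] [ 2.2 -0.6  0.1]
10.5 [518.1 326.1   4.8] [2.5 1.2 1.3]
10 [517.6 326.1   4.8] [ 3.  -0.3  0.7]
255 [517.1 305.1   4.8] [3.  2.  0.5]
245 [517.  295.    4.8] [3.7 2.6 1.8]
240 [516.9 290.4   4.8] [4.9 2.  0.3]
237.5 [516.9 288.4   4.8] [3.8 3.9 1.5]
235.5 [516.8 286.6   4.9] [3.9 3.4 1.4]
122.9
blade left (np.float64(1.1117), np.float64(-5.85), np.int64(40)) lever right (np.float64(1.0731), np.float64(4.8), np.int64(40))
blade left (np.float64(1.1214), np.float64(-7.19), np.int64(40)) lever right (np.float64(1.0785), np.float64(3.82), np.int64(40))
lever 2 (np.float64(1.1002), np.float64(4.13), np.int64(40)) (np.float64(1.0988), np.float64(-5.46), np.int64(40))
lever 2 (np.float64(1.1019), np.float64(5.02), np.int64(40)) (np.float64(1.0937), np.float64(-4.86), np.int64(40))
```

Run:
```python
from h import *
x,y=516.8,286.5
robot.movep([x,y,80],GR); robot.servo_line([x,y,4.8],feed=80); grip(0,45); print(st())
for yb in (235,234,233.2): robot.servo_line(gpose(yb,9.8,4.7),feed=20); s=st(); print(yb,s[0],s[2])
robot.hold(.3)
p=robot.observe()["tcp_pos"]
grip(.55); robot.servo_line([p[0],p[1],90],feed=200)
robot.movep([435,250,150],down(0)); snap("h0")
robot.movep([435,200,150],down(0)); snap("h1")
robot.movep([372,-288,150],down(0)); im,i=snap("h2"); print("mark",mark(im,i),st()[-1])
print("crank",edgeline(im,i,(447,-284),1.105,5,(78,112),sgn=-1),edgeline(im,i,(447,-284),1.105,-5,(78,112),sgn=1))
for v in("h0","h1"):
    im,i=load(v); print("blade left",edgeline(im,i,(edge(236)+11.3,235.5),1.105,-6,(25,53),sgn=1),"lever right",edgeline(im,i,(edge(211)-12,211),1.1,5,(38,63),w=7,sgn=-1))
    print("lever 2",edgeline(im,i,(edge(53.5)-12,53.5),1.1,5,(38,63),w=7,sgn=-1),edgeline(im,i,(edge(53.5)-12,53.5),1.1,-5,(38,63),w=7,sgn=1))
    print([see(n,"wrist")[:2] for n in ("bevel","follower_2")] if v=="x" else "")
```

```text
(array([516.9, 286.6,   5. ]), 'F', array([-0.2,  0.4,  1.6]), 'T', array([-0.04, -0.01,  0.06]), 'w', 19.6, 't', 125.6)
235 [516.8 285.8   5. ] [1.6 2.6 1.2]
234 [516.8 284.6   5. ] [1.  3.8 1.3]
233.2 [516.8 283.8   5. ] [3.  4.3 1.1]
mark 3.355640382479663 131.5
crank (np.float64(1.1016), np.float64(5.51), np.int64(40)) (np.float64(1.1042), np.float64(-4.68), np.int64(40))
blade left (np.float64(1.1142), np.float64(-3.84), np.int64(40)) lever right (np.float64(1.1401), np.float64(7.65), np.int64(40))
lever 2 (np.float64(1.1003), np.float64(5.49), np.int64(40)) (np.float64(1.0987), np.float64(-4.38), np.int64(40))

blade left (np.float64(1.1192), np.float64(-5.14), np.int64(40)) lever right (np.float64(1.131), np.float64(6.58), np.int64(40))
lever 2 (np.float64(1.0992), np.float64(4.13), np.int64(40)) (np.float64(1.0983), np.float64(-5.47), np.int64(40))
```

Run:
```python
from h import *
x,y=516.8,283.8
robot.movep([x,y,80],GR); robot.servo_line([x,y,5],feed=80); grip(0,45); print(st())
robot.servo_line(gpose(236,11,5.3),feed=30)
robot.servo_line(gpose(270,14,6),feed=60)
robot.servo_line(gpose(280,20,52),feed=100); print(st())
robot.servo_line([650,250,52],feed=200); robot.servo_line([650,250,14],feed=80); print(st())
for z in (11,9.5,8.5,7.8,7,6):
    robot.servo_line([650,250,z],feed=20); s=st(); print(s[0],s[2])
    if s[2][2]>0: break
p=robot.observe()["tcp_pos"]; grip(.55); robot.servo_line([p[0],p[1],130],feed=150)
robot.movep([435,200,150],down(0)); snap("k1"); print([see(n,"wrist")[:2] for n in ("follower_2","lever_2_pivot")])
robot.movep([560,230,180],down(0)); im,i=snap("k0"); print([see(n,"wrist")[:1] for n in ("bevel","bevel_grip","mat","blade_tip")],st())
for v in("k0","k1"):
    im,i=load(v)
    for y in(53.5,211): print(y,edgeline(im,i,(edge(y)-12,y),1.1,5,(38,63),w=7,sgn=-1),edgeline(im,i,(edge(y)-12,y),1.1,-5,(38,63),w=7,sgn=1))
cv2.imwrite("pics/k.png",np.hstack([cv2.resize(load(k)[0],None,fx=.7,fy=.7)[:,:,::-1] for k in("k0","k1")]))
```

```text
(array([516.8, 283.9,   5.1]), 'F', array([-0.7, -0.6,  1.7]), 'T', array([ 0.02, -0.02,  0.03]), 'w', 19.5, 't', 135.2)
(array([526.9, 330. ,  52. ]), 'F', array([-0.3,  0.1, -3.1]), 'T', array([-0.05, -0.05,  0.06]), 'w', 20.0, 't', 136.8)
(array([650.1, 249.8,  13.8]), 'F', array([-0.3,  0.9, -3.1]), 'T', array([-0.07, -0.06,  0.01]), 'w', 19.8, 't', 138.3)
[650.1 250.   11.2] [ 0.4 -0.3 -2.8]
[649.9 250.1   9.5] [ 0.2 -0.3 -2.2]
[649.9 250.    8.4] [-0.2  0.1 -3.8]
[650.1 250.    8.2] [-1.8 -0.5  0.2]
[[(0.74, array([493.2,  55.4,   1.4])), (0.64, array([491.8, 206.4,   0.9]))], [(0.65, array([488.8,  47.2,  33.7]))]]
[[(0.84, array([650.8, 201.2,   5.1]))], [(0.76, array([650.7, 251.2,  64.8]))], [(0.57, array([640. , 246. ,  -4.4]))], [(0.97, array([697.6, 227. ,  33.9]))]] (array([558.9, 230.3, 179.8]), 'F', array([-1. ,  1. , -0.2]), 'T', array([ 0.  ,  0.01, -0.01]), 'w', 50.8, 't', 143.2)
53.5 (np.float64(1.0944), np.float64(4.89), np.int64(40)) (np.float64(1.1001), np.float64(-4.92), np.int64(40))
211 (np.float64(1.1377), np.float64(8.04), np.int64(40)) (np.float64(1.1174), np.float64(-2.49), np.int64(40))
53.5 (np.float64(1.1033), np.float64(5.47), np.int64(40)) (np.float64(1.0974), np.float64(-4.17), np.int64(40))
211 (np.float64(1.1322), np.float64(8.08), np.int64(40)) (np.float64(1.1353), np.float64(-1.98), np.int64(40))
```

View pics/k.png

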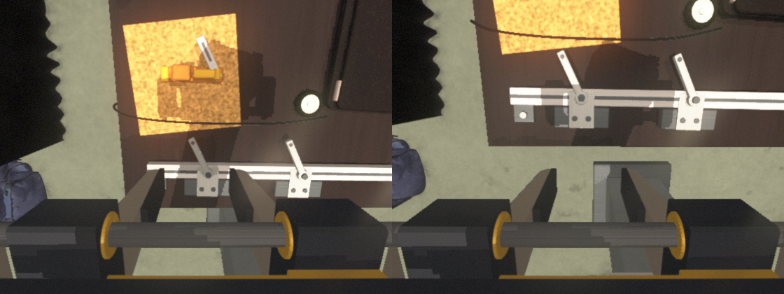

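Run:
```python
from h import *
robot.hold(.3); print(robot.job_done(), robot.observe()["t"])
```

```text
the job is handed in; nothing more can be done
the job is handed in; nothing more can be done
```

I handed the job in at about 144 s, and the call gave no verdict. By my last camera measurements the mark is on the pointer, both levers present (2 and 3; follower 1 was absent) are parallel to the crank within about 0.03 rad, and the locked gauge is back on the mat with the arm clear.

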